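# Unlock and load the bur-block transport case

### The arm

A 6-joint arm with a two-finger parallel gripper is mounted at the origin on the work surface. World frame = base frame: x ahead of the robot, y to its left, z up, the work surface at z = 0. Lengths are in mm, angles in rad, forces in N, time in s.
With the tool pointing down it reaches from about 350 to 850 mm from the base axis. Payload 8.1 kg.
Tool frame: the origin (TCP) lies on the centre line of the jaws, within the pads' length; the fingertips stand 19 mm ahead of it and the grasp point (between the pads) is the TCP (tips_ahead is the distance from the TCP to the fingertips, in mm); z points along the fingers, y is the line along which they close (so a half turn about z gives the same grasp; the last joint's range is limited). The gripper opens to 93 mm and grips with 3 to 60 N. Pads are 15 mm wide; open, the fingers measure 128 mm over their backs; the gripper's body (75 mm by 188 mm) begins 65 mm behind the grasp point.
Start: joints at [1.197, 0.13, 1.488, -0, 1.523, -0.085], TCP at [170.859, 575.163, 200.635] pointing down, gripper open.
Joint ranges: [-2.96, 2.96], [-0.89, 2.26], [0.02, 2.5], [-1.34, 4.48], [0, 2.73], [-2.66, 2.66]. Speed limits (rad/s): [2.39, 2.39, 2.79, 3.14, 3.14, 3.14].

### API

Orientations are given as a rotation vector (axis times angle).
In Python, from plant import get_obs, camera, hand_in, tips_ahead gives the robot as it stands.
- The arm moves only by the shell command python3 -m handwheel 'ROWS' [OPENING]. ROWS is text: rows parted by semicolons, each of 6 numbers parted by spaces: the shift along the tool's x, y, z scaled (see below), then the turn, a rotation vector about the tool's x, y, z scaled (see below). In form: x y z rx ry rz; .... A call has 1 to 12 rows; each row is the pose to reach, as a shift and turn from the pose commanded when the call began, along the tool's axes at that moment, turning the shorter way round; what a row does not reach only later rows make up. The controller multiplies each number of a shift by 40 cm and each number of a turn by pi rad. A row lasts 1/8 s, in which the tool goes at most 62.5 mm and 10.7 degrees, less where a joint would pass 70% of its speed; a pose out of reach is approached as far as the arm can. A call with a number of a shift or a turn outside -1 to 1 is refused whole. A call with a gripper value outside its range is refused whole. OPENING is the opening, from 0 (shut) to 1 (fully open), set as the call begins (- or left out, the last holds). The fingers move at their own pace and stop on an object; the grip force is fixed at half the most. Time passes only in rows, so rows that repeat a pose let the fingers close. It gives the time, the measured TCP pose, the force, the opening and the grip force at its end, in the units of the state.
- get_obs(): the state, without advancing time (a new reading comes with each control period).
- camera(name): name is "scene" or "side" or "wrist"; returns a dict with "img" (420x560x3 uint8, red, green, blue), "intrinsics" (3x3 intrinsics, pixels), "camera_from_world" (4x4, takes a point from world to camera coordinates). Camera axes: x right, y down, z forward; pixel columns grow to the right and rows downward; lengths in mm; the calibration is good to about 2 mm. A picture is of the moment at which its call begins. There is no depth.
- hand_in(): hands the job in; it is judged then, once.
The state is a dict: "time_s": time; "joint_pos": joint angles; "joint_velocities": joint speeds; "joint_efforts": joint torques, N m; "ee_pos": TCP position; "orientation": TCP orientation; "ft_force": force on the tool from outside, world axes, zero at the start; "moment": the same for the moment, N m; "gripper_width": finger opening in mm; "gripper_force": force on a finger pad.
Only numpy, scipy, OpenCV 4.12 (cv2) and the standard library are available. Lean on these libraries where they do the work, as an engineer would, in place of code of your own. Each camera call takes 0.05 s, during which the arm holds its last target. There are 200 camera calls.

### The job

Unlock the metal transport case: slide the loose steel bar through the screw eye at the front corner of the case and use it to turn the eye anticlockwise (seen from above) all the way to its stop, then draw the bar out and lay it back across its grey rest at some point before you finish. Slide the bolt open, swing the lid up until it stands open, and lay every bur block from the counter flat inside the case, burs upward, while the lid stands open; then shut the lid fully and slide the bolt fully home again. The screw eye may stay undone; do not knock over the soap bottle, the cup or the canister.

Things in the scene. Friction and masses are not known exactly. Their poses are not given: they have to be found in the camera images.
- eye_hole (a point): Centre of the hole of the dark steel screw eye standing on the ledge at the case's front corner, 115 mm above the counter. x is the level hole axis, z up; it turns with the eye. Hole oval, 20 mm wide, 26 mm high, 16 mm long; eye 34 mm wide, 40 mm high outside. At the start its -x side faces the open counter: enter from there. A 12 mm bar has about 0.4 rad of play before it bears.
- eye (a joint): Turn of the screw eye about its upright axis, rad, growing anticlockwise seen from above; starts at 0 to 0.2, stop at 1.8. Friction 0.3 N m; it stays where left. A fan-shaped keeper plate on its shank (54 mm from the axis, top 82 mm above the counter) blocks the bolt until the eye is past about 1.4, and then stands out in front of the ledge.
- bar_mid (a point): Middle of the loose round steel bar, 12 mm diameter, 200 mm long, about 0.17 kg, its length along this point's x axis; both ends are alike and round. It starts lying level across the two forked supports of the rest, its axis 48 mm above the counter.
- rest_mid (a point): Where the bar's middle belongs on the fixed grey rest, 48 mm above the counter; the bar's seat runs along this point's x. Two forked supports 60 mm either side along x, each 14 mm long, fork gap 20 mm, cheeks 6 mm above the bar's axis; between the supports there is only a 6 mm base plate 50 mm wide.
- bolt_knob (a point): A point on the axis of the upright round knob of the sliding bolt, 14 mm diameter; the knob rises from 83 to 115 mm above the counter and this point is at 99 mm. The flat 18 mm wide bolt bar below it has its top at 83 mm.
- bolt (a joint): Travel of the bolt in m: 0 shut (over the lid's tongue), 0.035 fully open. It opens along the case's -y direction (towards the screw eye), friction about 2 N. Blocked by the keeper until the eye is turned; while it is shut it holds the lid down.
- lid_fin (a point): Grip point on the black upright fin on top of the lid: fin 26 mm long (x), 10 mm thick (y), 40 mm tall; this point is 26 mm above the lid's top and 14 mm below the fin's upper edge, 99 mm above the counter when the lid is shut. It moves with the lid.
- lid_axis (a point): A point on the lid's hinge axis, abreast of the fin, at the rear rim of the case, 65 mm above the counter; the hinge axis is this point's y axis. The fin's grip point lies 120 mm in front (-x) of it and 34 mm above it when shut.
- lid (a joint): Lid opening, rad: 0 shut, 1.57 upright, stop at 1.75. The front edge lifts; the hinge is stiff enough that the lid stays where it is left (about 5 N at the fin to lift it). Lid 155 by 300 mm, 8 mm thick, 0.25 kg.
- case_in (a point): Centre of the inner floor of the fixed open-topped metal case, 5 mm above the counter; x points to the rear (hinge side), y along the case, z up. Inside 140 mm (x) by 290 mm (y); rim 60 mm above this floor; walls 5 mm. A 55 mm deep ledge on the front wall carries eye and bolt.
- block0_mid (a point): Centre (half-way up) of a bur block: aluminium block 56 mm long (x), 28 mm wide (y), 26 mm high, about 0.09 kg, with two rows of little burs standing 9 mm proud of its top. Starts lying flat on the counter, burs up. Two to four blocks are present; None if absent.
- block0: The same bur block, origin at the centre of its underside.
- block1_mid (a point): Centre (half-way up) of a bur block: aluminium block 56 mm long (x), 28 mm wide (y), 26 mm high, about 0.09 kg, with two rows of little burs standing 9 mm proud of its top. Starts lying flat on the counter, burs up. Two to four blocks are present; None if absent.
- block1: The same bur block, origin at the centre of its underside.
- block2_mid (a point): Centre (half-way up) of a bur block: aluminium block 56 mm long (x), 28 mm wide (y), 26 mm high, about 0.09 kg, with two rows of little burs standing 9 mm proud of its top. Starts lying flat on the counter, burs up. Two to four blocks are present; None if absent.
- block2: The same bur block, origin at the centre of its underside.
- block3_mid (a point): Centre (half-way up) of a bur block: aluminium block 56 mm long (x), 28 mm wide (y), 26 mm high, about 0.09 kg, with two rows of little burs standing 9 mm proud of its top. Starts lying flat on the counter, burs up. Two to four blocks are present; None if absent.
- block3: The same bur block, origin at the centre of its underside.
- soap: Bystander: a white bottle 52 mm in diameter, 130 mm tall, origin at the centre of its underside; leave it standing.
- cup: Bystander: a white ceramic cup 72 mm in diameter, 80 mm tall, origin at the centre of its underside; leave it standing.
- canister: Bystander: a small closed aluminium canister 44 mm in diameter, 52 mm tall, origin at the centre of its underside; leave it standing.

How it is judged (in metres and radians):
On the way, in this order (a step that is already met when the one before it is completed fails the run):
1. the bar is through the loop of the still locked screw eye (distance between bar_mid and eye_hole below 0.092 m and angle between the x axis of bar_mid and the x axis of eye_hole, either way round below 0.55 rad and z of bar_mid in the frame of eye_hole between -0.018 and 0.018 m and value of joint eye below 0.4 rad), for 0.1 s.
2. with the bar through it, the eye is turned to its stop (beyond 1.55 rad) (distance between bar_mid and eye_hole below 0.092 m and angle between the x axis of bar_mid and the x axis of eye_hole, either way round below 0.55 rad and z of bar_mid in the frame of eye_hole between -0.018 and 0.018 m and value of joint eye above 1.55 rad), for 0.1 s.
3. the bolt is slid open (beyond 28 mm) (value of joint bolt above 0.028 m), for 0.2 s.
4. the lid stands open (beyond 1.3 rad) (value of joint lid above 1.3 rad), for 0.2 s.
5. all present blocks lie flat in the case while the lid stands open (value of joint lid above 1.1 rad and x of block0_mid in the frame of case_in between -0.07 and 0.07 m and y of block0_mid in the frame of case_in between -0.145 and 0.145 m and z of each of block0_mid, block1_mid, block2_mid, block3_mid in the frame of case_in below 0.022 m and angle between each of block0_mid, block1_mid, block2_mid, block3_mid's own z axis and vertical below 0.25 rad and x of block1_mid in the frame of case_in between -0.07 and 0.07 m and y of block1_mid in the frame of case_in between -0.145 and 0.145 m and x of block2_mid in the frame of case_in between -0.07 and 0.07 m and y of block2_mid in the frame of case_in between -0.145 and 0.145 m and x of block3_mid in the frame of case_in between -0.07 and 0.07 m and y of block3_mid in the frame of case_in between -0.145 and 0.145 m), for 0.2 s.
6. the lid is shut (below 0.04 rad) (value of joint lid below 0.04 rad), for 0.2 s.
7. the bolt is home (within 5 mm) (value of joint bolt below 0.005 m), for 0.2 s.
At the end, for the whole second after the job is handed in: The lid is shut (below 0.04 rad), the bolt is home (within 5 mm of shut), the bar lies in both forks of its rest (middle within 30 mm, along it within 0.15 rad), and every present block lies flat (within 0.25 rad) on the case's floor, at rest (value of joint lid below 0.04 rad and value of joint bolt below 0.005 m and distance between bar_mid and rest_mid below 0.03 m and angle between the x axis of bar_mid and the x axis of rest_mid, either way round below 0.15 rad and x of block0_mid in the frame of case_in between -0.07 and 0.07 m and y of block0_mid in the frame of case_in between -0.145 and 0.145 m and z of each of block0_mid, block1_mid, block2_mid, block3_mid in the frame of case_in below 0.022 m and angle between each of block0_mid, block1_mid, block2_mid, block3_mid's own z axis and vertical below 0.25 rad and x of block1_mid in the frame of case_in between -0.07 and 0.07 m and y of block1_mid in the frame of case_in between -0.145 and 0.145 m and x of block2_mid in the frame of case_in between -0.07 and 0.07 m and y of block2_mid in the frame of case_in between -0.145 and 0.145 m and x of block3_mid in the frame of case_in between -0.07 and 0.07 m and y of block3_mid in the frame of case_in between -0.145 and 0.145 m and linear speed of each of block0, block1, block2, block3 below 0.02 m/s); the robot touches nothing.
It fails at once if the soap is knocked over (angle between soap's own z axis and vertical above 0.7 rad).
It fails at once if the cup is knocked over (angle between cup's own z axis and vertical above 0.7 rad).
It fails at once if the canister is knocked over (angle between canister's own z axis and vertical above 0.7 rad).
Of block0, block1, block2, block3 only 2 to 4 are there at a start; the rules pass over those that are not, and their reading is None.
At some moment in a run one of block0, block1, block2, block3 may be knocked a few centimetres aside while the robot is not near it.
It also fails if it takes over 210 s, if anything falls off the work surface, if the arm or the gripper's body presses on something with over 40 N, if the wrist force passes 120 N, or if a joint passes its speed limit or range.

## Working session

There is one attempt and no reset: what is moved stays moved. The work goes in short steps, Python scripts to look and compute and a shell command to move; the robot and the scene stay as the last step left them, time stands still between calls to the robot, and variables do not carry over. Pictures are saved under pics/ and viewed, at most 14 in all, crops included, and the job is handed in when it is done.

```bash
ls; mkdir -p pics; python3 - <<'E'
from plant import *
import cv2
for n in ("scene","side"):
    c=camera(n); cv2.imwrite(f"pics/{n}0.png",cv2.cvtColor(c["img"],cv2.COLOR_RGB2BGR)); print(n,c["intrinsics"].tolist() if hasattr(c["intrinsics"],'tolist') else c["intrinsics"]); print(c["camera_from_world"])
o=get_obs();print(o["ee_pos"],o["orientation"],o["gripper_width"],tips_ahead)
E
```

```text
pics
scene [[401.2134606582809, 0.0, 282.7603933237799], [0.0, 401.2134606582809, 207.33991131711701], [0.0, 0.0, 1.0]]
[[-8.91868433e-01  4.52215529e-01 -8.47427170e-03  5.14664609e+02]
 [ 2.38123417e-01  4.53537590e-01 -8.58836942e-01 -7.48931197e+01]
 [-3.84536001e-01 -7.67987481e-01 -5.12178966e-01  1.18030360e+03]
 [ 0.00000000e+00  0.00000000e+00  0.00000000e+00  1.00000000e+00]]
side [[471.47593088851283, 0.0, 269.66388577068716], [0.0, 471.47593088851283, 201.26357824989802], [0.0, 0.0, 1.0]]
[[ 9.88762801e-01 -1.49000021e-01  1.21291563e-02 -5.67787106e+02]
 [-1.09441367e-01 -7.76741605e-01 -6.20237911e-01  1.54128286e+02]
 [ 1.01836682e-01  6.11940742e-01 -7.84319972e-01  1.17617144e+03]
 [ 0.00000000e+00  0.00000000e+00  0.00000000e+00  1.00000000e+00]]
[170.66228268 574.65243887 199.695867  ] [-4.51987731e-01 -3.10852047e+00  2.53190132e-03] 93.14113099076488 19.0
```

View pics/scene0.png

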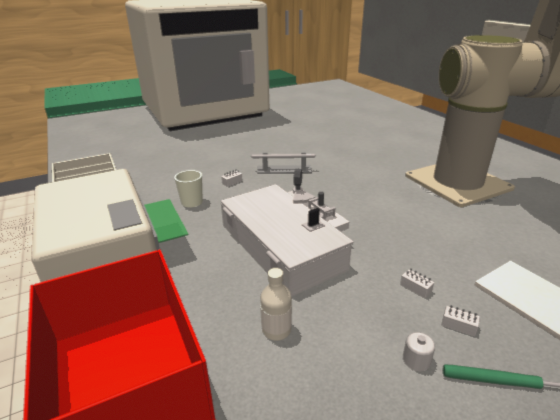

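View pics/side0.png

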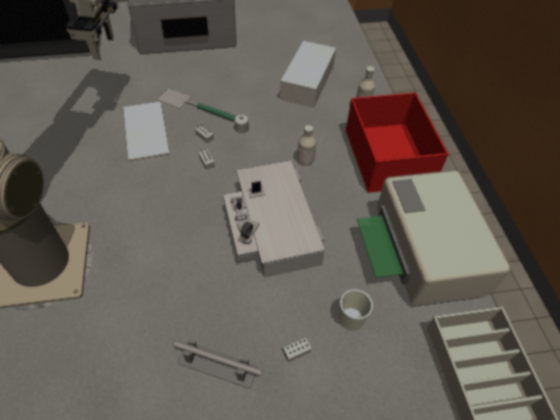

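The scene view shows the case in the middle, with the eye at (298,180), bolt knob at (321,200) and fin at (313,215). The rest and bar are at (283,157). There are three blocks, at (232,178), (417,282) and (461,319). In the side view the bar is at (217,358), the eye at (247,232), and the blocks at (297,349), (204,132) and (206,158).

```bash
cat > h.py <<'E'
import numpy as np, cv2
from plant import *
from scipy.spatial.transform import Rotation as R
def shot(n):
    c=camera(n); c["K"]=np.array(c["intrinsics"]); c["T"]=np.array(c["camera_from_world"]); return c
def ray(c,u,v,z):
    d=c["T"][:3,:3].T@np.linalg.solve(c["K"],[u,v,1.]); o=-c["T"][:3,:3].T@c["T"][:3,3]
    return o+d*(z-o[2])/d[2]
def proj(c,p):
    q=c["K"]@(c["T"][:3,:3]@np.array(p,float)+c["T"][:3,3]); return q[:2]/q[2]
def crop(c,x0,y0,x1,y1,f):
    return cv2.resize(cv2.cvtColor(c["img"],cv2.COLOR_RGB2BGR)[y0:y1,x0:x1],None,fx=f,fy=f,interpolation=cv2.INTER_CUBIC)
def to(p,yaw=None,rv=None):
    """row (x y z rx ry rz, scaled) from the present measured pose to p, tool down with closing line at yaw (tool y axis azimuth) """
    o=get_obs(); R0=R.from_rotvec(o["orientation"]); d=R0.inv().apply(np.array(p)-o["ee_pos"])/400
    if yaw is not None:
        best=None
        for k in (0,np.pi):
            y=np.array([np.cos(yaw+k),np.sin(yaw+k),0]); z=np.array([0,0,-1.]); x=np.cross(y,z)
            Rg=R.from_matrix(np.c_[x,y,z]); r=(R0.inv()*Rg).as_rotvec()
            if best is None or np.linalg.norm(r)<np.linalg.norm(best): best=r
        rv=best/np.pi
    if rv is None: rv=np.zeros(3)
    return np.round(np.r_[d,rv],4)
E
python3 - <<'E'
from h import *
s=shot("side");c=shot("scene")
a=crop(s,215,155,335,285,4.6); cv2.imwrite("pics/a.png",a)
b=np.zeros((600,800,3),np.uint8)
b1=crop(s,165,330,325,395,2.4*2); b1=b1[:300,:800]; b[:b1.shape[0],:b1.shape[1]]=b1
b2=crop(s,185,110,265,170,5); b[300:600,:400]=b2
b3=crop(c,270,160,350,230,4.2); b[306:600,400:736]=b3
cv2.imwrite("pics/b.png",b)
for n,u,v,z in [("bar e1",177,346,48),("bar e2",259,373,48),("blkA",297,348,26),("blkB",204,132,26),("blkC",206,158,26),("soap",305,160,0),("cup",352,318,0),("can",241,128,0)]:
    print(n,ray(s,u,v,z).round(0))
E
```

```text
bar e1 [ 332. -282.   48.]
bar e2 [ 497. -363.   48.]
blkA [ 586. -315.   26.]
blkB [430. 389.  26.]
blkC [429. 279.  26.]
soap [719. 255.   0.]
cup [ 729. -254.    0.]
can [546. 419.   0.]
```

View pics/a.png

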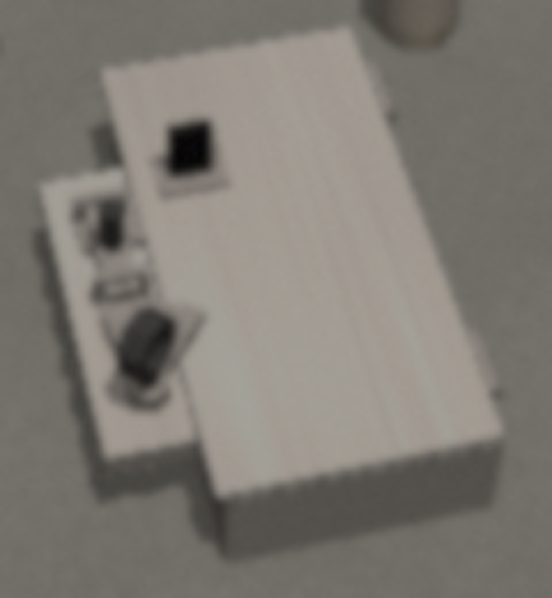

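View pics/b.png

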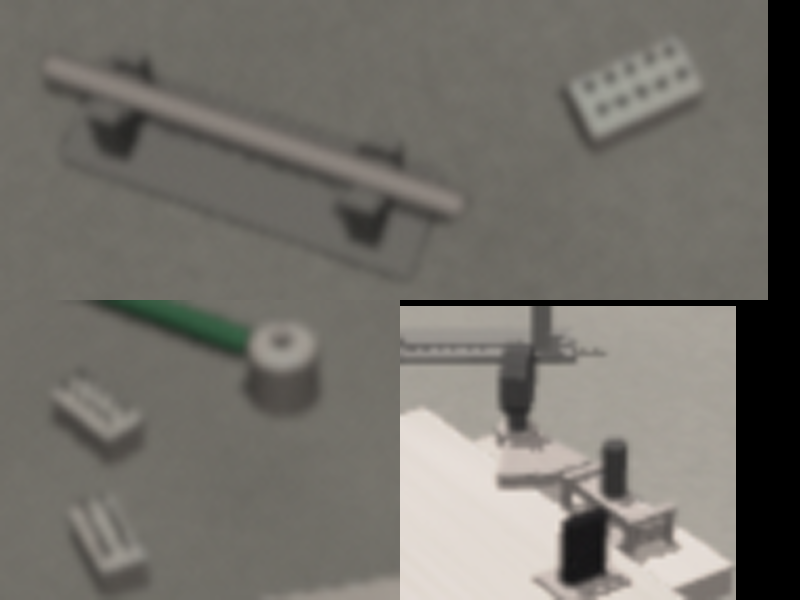

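The crops show the lid corners in the side crop at (103,70), (350,28), (502,437) and (218,495). The eye top is near (150,335), the knob top near (112,205) and the fin near (190,145). The hole axis appears roughly level along the case's x.

```bash
python3 - <<'E'
from h import *
s=shot("side");c=shot("scene")
f=lambda u,v,z:ray(s,215+u/4.6,155+v/4.6,z)
P=[f(u,v,73) for u,v in [(103,70),(350,28),(502,437),(218,495)]]
for p in P: print(p.round(0))
ys=[P[0]-P[3],P[1]-P[2]]; xs=[P[1]-P[0],P[2]-P[3]]
print([np.linalg.norm(v).round() for v in ys+xs],[np.arctan2(-v[0],v[1]).round(3) for v in ys],[np.arctan2(v[1],v[0]).round(3) for v in xs])
print("eye top",f(150,325,135),"knob top",f(112,205,115),"fin top",f(190,132,113), "eye shank", f(138,395,66))
# two-view of eye: scene crop head top ~ (518,350), knob top (614,442)
g=lambda u,v,z:ray(c,270+(u-400)/4.2,160+(v-306)/4.2,z)
print("scene: eye top",g(518,352,135),"knob",g(615,443,115),"fin top",g(585,515,113))
h=lambda u,v,z:ray(s,165+u/4.8,330+v/4.8,z)
e=h(50,68,48),h(460,207,48); print("bar",e,(e[0]+e[1])/2,np.arctan2(*(e[1]-e[0])[[1,0]]),np.linalg.norm(e[0]-e[1]))
o=get_obs(); print(o["joint_pos"],R.from_rotvec(o["orientation"]).as_matrix().round(2))
for yaw in (0,): print(to([(e[0]+e[1])[0]/2,(e[0]+e[1])[1]/2,150],np.arctan2(*(e[1]-e[0])[[1,0]])+np.pi/2))
w=shot("wrist"); T=w["T"]; Rt=R.from_rotvec(o["orientation"]); cp=-T[:3,:3].T@T[:3,3]
print("wristcam in tool",Rt.inv().apply(cp-o["ee_pos"]).round(1),(Rt.inv().as_matrix()@T[:3,:3].T).round(2),w["K"].round(0).tolist())
E
```

```text
[511. 177.  73.]
[662. 190.  73.]
[ 689. -106.   73.]
[ 538. -120.   73.]
[np.float64(298.0), np.float64(297.0), np.float64(151.0), np.float64(151.0)] [np.float64(0.09), np.float64(0.09)] [np.float64(0.088), np.float64(0.09)]
eye top [512.88065393 -54.1813906  135.        ] knob top [503.42653944  41.05914192 115.        ] fin top [551.78150651  87.89962303 113.        ] eye shank [505.37628488 -49.38102466  66.        ]
scene: eye top [515.86347827 -38.52051844 135.        ] knob [503.62839203  46.29987833 115.        ] fin top [553.61438371  99.53377408 113.        ]
bar (array([ 329.21420165, -277.39837344,   48.        ]), array([ 500.4754417 , -364.07757256,   48.        ])) [ 414.84482167 -320.737973     48.        ] -0.468533753707704 191.9471174687561
[ 1.19661243e+00  1.30672712e-01  1.48859454e+00 -1.95308603e-05
  1.52299379e+00 -8.53821480e-02] [[-0.96  0.28 -0.  ]
 [ 0.28  0.96 -0.  ]
 [ 0.   -0.   -1.  ]]
[-1.2226e+00 -1.9726e+00  1.2690e-01 -2.0000e-04  0.0000e+00  5.7200e-02]
wristcam in tool [  83.    -1.  -184.6] [[ 0.   -0.95 -0.3 ]
 [ 1.    0.    0.  ]
 [-0.   -0.3   0.95]] [[331.0, 0.0, 273.0], [0.0, 331.0, 208.0], [0.0, 0.0, 1.0]]
```

```bash
G='-.957 -.773 0 0 0 .5'; python3 -m handwheel '-.957 -.773 0 0 0 .5;-.957 -.773 0 0 0 .5;-.957 -.773 0 0 0 .5;-.957 -.773 0 0 0 .5;-.957 -.773 0 0 0 .5;-.957 -.773 0 0 0 .5;-.957 -.773 0 0 0 .5;-.957 -.773 0 0 0 .5;-.957 -.773 0 0 0 .5;-.957 -.773 0 0 0 .5;-.957 -.773 0 0 0 .5;-.957 -.773 0 0 0 .5'; python3 -c "
from h import *
print(to([414.8,-320.7,150],-2.04),get_obs()['joint_pos'])"
```

```text
time_s: 1.85
ee_pos: [449.4, 170.5, 200.7]
orientation: [-2.516, -1.882, -0.0]
ft_force: [-0.1, 0.7, 0.3]
gripper_width: 92.8
gripper_force: 0.0
[-1.2024  0.2637  0.1266  0.     -0.     -0.4418] [ 2.55767091e-01 -1.97928030e-01  1.80904183e+00  3.83112070e-05
  1.53039865e+00  5.42063266e-01]
```

```bash
python3 -m handwheel '-.6 .13 0 0 0 .28;-.6 .13 0 0 0 .28;-.6 .13 0 0 0 .28;-.6 .13 0 0 0 .28;-.6 .13 0 0 0 .28;-.6 .13 0 0 0 .28'; python3 -c "
from h import *
print(to([414.8,-320.7,160],-2.04))"
```

```text
time_s: 2.6
ee_pos: [431.2, -75.3, 200.7]
orientation: [-3.078, -0.629, -0.0]
ft_force: [-0.2, -0.1, -0.5]
gripper_width: 92.7
gripper_force: 0.0
[-2.783e-01  5.483e-01  1.017e-01 -0.000e+00 -1.000e-04  2.776e-01]
```

```bash
python3 -m handwheel '-.278 .548 .1 0 0 .278;-.278 .548 .1 0 0 .278;-.278 .548 .1 0 0 .278;-.278 .548 .1 0 0 .278;-.278 .548 .1 0 0 .278;-.278 .548 .1 0 0 .278;-.278 .548 .1 0 0 .278'; python3 - <<'E'
from h import *
w=shot("wrist"); cv2.imwrite("pics/w1.png",crop(w,0,0,560,420,1.4))
for p in ([329,-277,48],[500,-364,48],[415,-321,48]): print(proj(w,p).round())
print(get_obs()['joint_pos'])
E
```

```text
time_s: 3.48
ee_pos: [415.5, -319.2, 160.8]
orientation: [3.057, -0.723, 0.001]
ft_force: [0.0, -0.4, -0.1]
gripper_width: 92.7
gripper_force: 0.0
[273. 290.]
[274.  91.]
[274. 199.]
[-7.53131788e-01 -5.44910301e-02  1.75048422e+00  8.87906830e-05
  1.44502426e+00  1.28291274e+00]
```

View pics/w1.png

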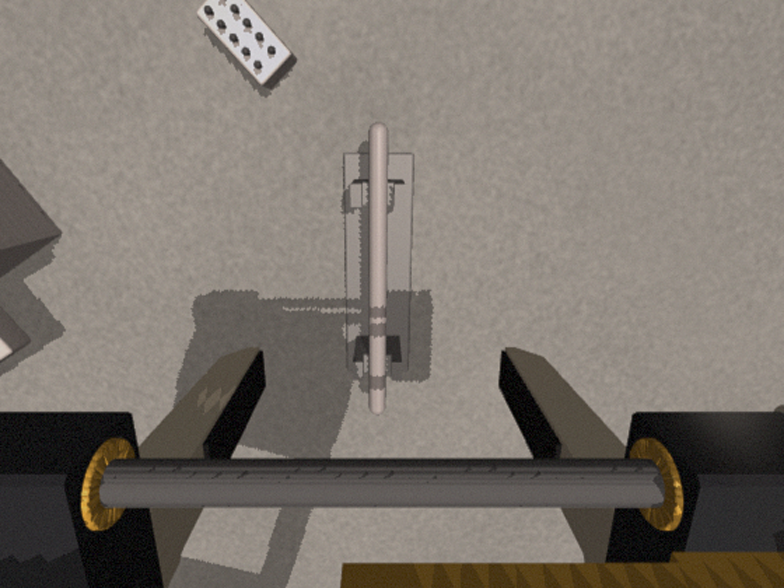

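The wrist view shows the bar straight and upright in the picture, from (377,123) to (377,411) in the 1.4x view, centred on the rest. One block sits at (245,42).

```bash
python3 - <<'E'
from h import *
w=shot("wrist")
a=ray(w,378/1.4,124/1.4,48);b=ray(w,377/1.4,411/1.4,48);m=(a+b)/2
az=np.arctan2(*(a-b)[[1,0]]);print(a,b,m,az,np.linalg.norm(a-b))
print(to([m[0],m[1],48],az-np.pi/2))
E
```

```text
[ 503.16934325 -361.60208512   48.        ] [ 327.28620873 -272.07349106   48.        ] [ 415.22777599 -316.83778809   48.        ] -0.4708400763068862 197.3581672034792
[-3.500e-03 -5.600e-03  2.826e-01  1.000e-04 -2.000e-04  1.500e-03]
```

```bash
python3 -m handwheel '-.003 -.0056 .15 0 0 .001;-.003 -.0056 .282 0 0 .001;-.003 -.0056 .282 0 0 .001' && python3 -m handwheel '0 0 0 0 0 0;0 0 0 0 0 0;0 0 0 0 0 0;0 0 0 0 0 0;0 0 0 0 0 0;0 0 0 0 0 0' 0 && python3 -m handwheel '0 0 -.1 0 0 0;0 0 -.2 0 0 0;0 0 -.3 0 0 0;0 0 -.3 0 0 0'
```

```text
time_s: 3.95
ee_pos: [411.9, -314.3, 43.7]
orientation: [-3.05, 0.733, 0.012]
ft_force: [-0.6, 0.8, 0.5]
gripper_width: 92.9
gripper_force: 0.0
time_s: 4.7
ee_pos: [414.7, -317.8, 47.8]
orientation: [-3.054, 0.738, 0.0]
ft_force: [-0.5, -0.0, 0.5]
gripper_width: 37.8
gripper_force: 0.0
time_s: 5.2
ee_pos: [416.6, -319.6, 172.1]
orientation: [3.05, -0.737, 0.01]
ft_force: [0.2, -0.2, -0.4]
gripper_width: 1.2
gripper_force: 0.0
```

The fingers had not closed before the lift, so I'll reopen and check the bar.

```bash
python3 -m handwheel '0 0 0 0 0 0;0 0 0 0 0 0;0 0 0 0 0 0;0 0 0 0 0 0' 0.45;python3 - <<'E'
from h import *
w=shot("wrist");cv2.imwrite("pics/w2.png",crop(w,0,0,560,420,1.4))
E
```

```text
time_s: 5.7
ee_pos: [414.4, -317.5, 167.1]
orientation: [-3.053, 0.738, 0.002]
ft_force: [-0.6, 0.2, 0.9]
gripper_width: 36.5
gripper_force: 0.0
```

View pics/w2.png

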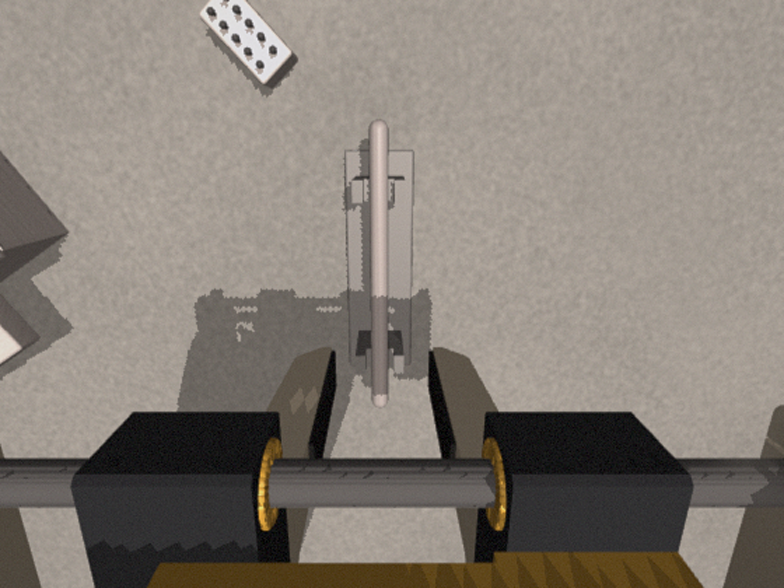

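The bar is undisturbed, running from (378,122) to (379,404) and centred between the jaws. I'll descend and close with enough rows this time.

```bash
python3 -m handwheel '0 0 .15 0 0 0;0 0 .298 0 0 0;0 0 .298 0 0 0;0 0 .298 0 0 0' && python3 -m handwheel '0 0 0 0 0 0;0 0 0 0 0 0;0 0 0 0 0 0;0 0 0 0 0 0;0 0 0 0 0 0;0 0 0 0 0 0' 0 && python3 -m handwheel '0 0 -.1 0 0 0;0 0 -.2 0 0 0;0 0 -.3 0 0 0;0 0 -.3 0 0 0'
```

```text
time_s: 6.25
ee_pos: [415.6, -318.6, 50.7]
orientation: [3.053, -0.737, 0.003]
ft_force: [0.5, 0.1, 1.0]
gripper_width: 42.2
gripper_force: 0.0
time_s: 7.0
ee_pos: [414.6, -317.8, 48.5]
orientation: [-3.054, 0.738, 0.0]
ft_force: [-0.1, -0.0, -1.0]
gripper_width: 0.5
gripper_force: 0.0
time_s: 7.5
ee_pos: [416.7, -319.6, 172.9]
orientation: [3.05, -0.737, 0.01]
ft_force: [0.5, 0.4, 0.4]
gripper_width: 0.6
gripper_force: 0.0
```

```bash
python3 - <<'E'
from h import *
w=shot("wrist");s=shot("side")
a=crop(w,100,0,460,420,1.05);b=crop(s,150,300,330,420,2.2)
o=np.zeros((600,800,3),np.uint8);o[:a.shape[0],:a.shape[1]]=a;o[:b.shape[0],400:400+b.shape[1]]=b[:,:400]
c=shot("scene");d=crop(c,200,60,360,200,2);o[300:580,400:720]=d
cv2.imwrite("pics/w3.png",o)
E
```

```text
(no output)
```

View pics/w3.png

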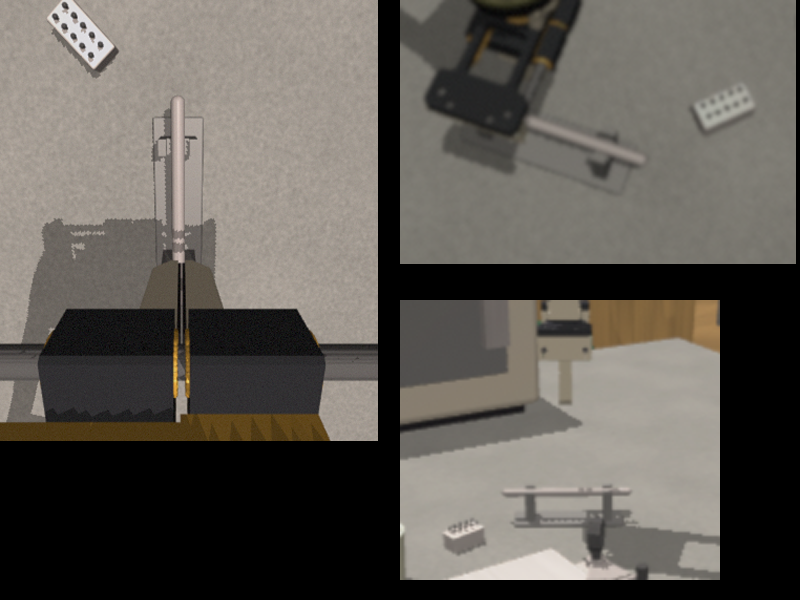

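The bar still lies on its rest and the shut fingers hang above it, with the tip at about (282,110) in the scene view. I'll check the reported pose against the pictures.

```bash
python3 - <<'E'
from h import *
o=get_obs();print(o["ee_pos"],o["gripper_width"],o["time_s"])
c=shot("scene");s=shot("side");w=shot("wrist")
tip=np.array(o["ee_pos"])-[0,0,19]
for k,i in (("scene",c),("side",s),("wrist",w)): print(k,"tip",proj(i,tip).round(),"barmid",proj(i,[415,-317,48]).round(),[proj(i,p).round().tolist() for p in ([327,-272,48],[503,-361,48])])
x=np.zeros((420,800,3),np.uint8)
x[:400,:400]=crop(c,240,70,340,170,4);x[:400,400:]=crop(s,160,300,260,400,4);cv2.imwrite("pics/w4.png",x)
E
```

```text
[ 414.27679044 -317.40278817  167.56943513] 0.7105273822078072 7.65
scene tip [283. 124.] barmid [283. 155.] [[315.0, 155.0], [251.0, 156.0]]
side tip [213. 338.] barmid [217. 357.] [[174.0, 342.0], [262.0, 371.0]]
wrist tip [272. 237.] barmid [271. 196.] [[272.0, 288.0], [270.0, 86.0]]
```

View pics/w4.png

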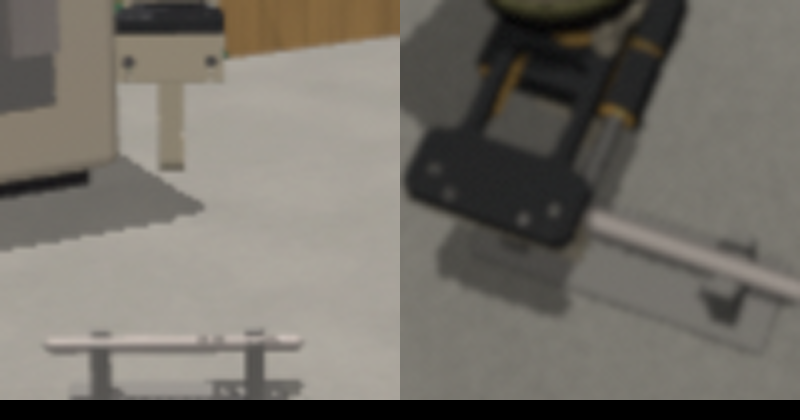

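```bash
python3 - <<'E'
from h import *
o=get_obs();e=np.array(o["ee_pos"]);c=shot("scene");w=shot("wrist")
for dz in (-19,0,10,20,30): print(dz,proj(c,e+[0,0,dz]).round(1),proj(w,e+[0,0,dz]).round(1))
# lateral: tool-x shift of tip
X=R.from_rotvec(o["orientation"]).apply([1,0,0])
for dx in (-15,15): print(dx,proj(c,e+X*dx+[0,0,10]).round(1),proj(w,e+X*dx+[0,0,10]).round(1))
E
```

```text
-19 [283.  123.9] [271.4 237.8]
0 [283.  117.7] [271.2 249.8]
10 [283.  114.3] [271.1 257. ]
20 [282.9 111. ] [271. 265.]
30 [282.9 107.6] [270.9 273.8]
-15 [288.1 114.3] [271.1 280. ]
15 [277.8 114.4] [271.1 232.8]
```

Both views put the tips about 35 mm above where the reported pose says they are. I'll check by touching the bare counter beside the rest.

```bash
python3 -m handwheel '0 .15 .1 0 0 0;0 .15 .2 0 0 0;0 .15 .34 0 0 0;0 .15 .34 0 0 0;0 .15 .34 0 0 0'; python3 -m handwheel '0 0 .02 0 0 0;0 0 .03 0 0 0;0 0 .03 0 0 0' ; python3 -m handwheel '0 0 .007 0 0 0;0 0 .015 0 0 0;0 0 .015 0 0 0'
```

```text
time_s: 8.52
ee_pos: [388.0, -371.7, 34.2]
orientation: [3.053, -0.737, 0.001]
ft_force: [-0.2, 0.6, 1.6]
gripper_width: 0.5
gripper_force: 0.0
time_s: 8.9
ee_pos: [387.5, -371.3, 21.0]
orientation: [3.054, -0.737, 0.001]
ft_force: [-0.7, -0.3, 0.2]
gripper_width: 0.4
gripper_force: 0.0
time_s: 9.28
ee_pos: [387.0, -370.9, 14.2]
orientation: [-3.053, 0.738, 0.001]
ft_force: [0.2, -0.0, -0.1]
gripper_width: 0.2
gripper_force: 0.0
```

```bash
python3 -m handwheel '0 0 .015 0 0 0;0 0 .03 0 0 0;0 0 .03 0 0 0';  python3 -m handwheel '0 0 .0075 0 0 0;0 0 .015 0 0 0;0 0 .015 0 0 0'; python3 -m handwheel '0 0 .005 0 0 0;0 0 .01 0 0 0;0 0 .01 0 0 0'
```

```text
time_s: 9.65
ee_pos: [386.8, -370.6, 1.7]
orientation: [-3.053, 0.738, 0.002]
ft_force: [-0.6, 0.2, -0.4]
gripper_width: 0.6
gripper_force: 0.0
time_s: 10.02
ee_pos: [387.2, -371.0, -3.7]
orientation: [-3.053, 0.738, 0.001]
ft_force: [0.3, 0.3, 0.3]
gripper_width: 0.6
gripper_force: 0.0
time_s: 10.4
ee_pos: [387.2, -371.0, -7.6]
orientation: [-3.054, 0.738, 0.0]
ft_force: [0.0, -1.4, 0.7]
gripper_width: 0.4
gripper_force: 0.0
```

```bash
python3 -m handwheel '0 0 .005 0 0 0;0 0 .01 0 0 0;0 0 .01 0 0 0';  python3 -m handwheel '0 0 .005 0 0 0;0 0 .005 0 0 0;0 0 .005 0 0 0'; python3 -m handwheel '0 0 .005 0 0 0;0 0 .005 0 0 0;0 0 .005 0 0 0'
```

```text
time_s: 10.78
ee_pos: [387.1, -371.0, -11.6]
orientation: [-3.053, 0.738, 0.001]
ft_force: [0.4, 0.4, -0.2]
gripper_width: 0.7
gripper_force: 0.0
time_s: 11.15
ee_pos: [387.3, -371.2, -13.4]
orientation: [3.054, -0.738, -0.0]
ft_force: [-0.6, -0.0, 0.6]
gripper_width: 0.3
gripper_force: 0.0
time_s: 11.52
ee_pos: [387.3, -371.2, -15.4]
orientation: [-3.054, 0.738, 0.0]
ft_force: [0.7, 0.0, 0.5]
gripper_width: 0.1
gripper_force: 0.0
```

```bash
python3 -m handwheel '0 0 .005 0 0 0;0 0 .005 0 0 0;0 0 .005 0 0 0';  python3 -m handwheel '0 0 .005 0 0 0;0 0 .005 0 0 0;0 0 .005 0 0 0'; python3 - <<'E'
from h import *
c=shot("scene");e=get_obs()["ee_pos"]
print(proj(c,e),proj(c,np.array(e)*[1,1,0]))
cv2.imwrite("pics/w5.png",crop(c,250,90,350,190,5))
E
```

```text
time_s: 11.9
ee_pos: [387.3, -371.2, -17.4]
orientation: [-3.054, 0.738, 0.0]
ft_force: [1.0, 0.1, 1.0]
gripper_width: 0.3
gripper_force: 0.0
time_s: 12.28
ee_pos: [387.5, -371.4, -17.8]
orientation: [3.054, -0.738, -0.0]
ft_force: [-4.9, 5.6, 17.1]
gripper_width: 0.4
gripper_force: 8.3
[283.15450875 166.23926019] [283.1113507  161.30520104]
```

View pics/w5.png

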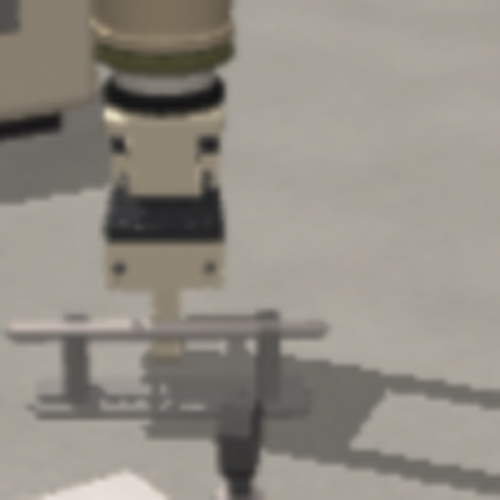

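Contact came at a reported z of -17.5, so the real grasp point is 36.5 mm behind the reported TCP. The picture shows the tip on the counter behind the bar, at about (283,161). I'll put this correction in the helper.

```bash
python3 - <<'E'
t=open('h.py').read()
t=t.replace('def to(','def ee():\n    o=get_obs(); return np.array(o["ee_pos"])-36.5*R.from_rotvec(o["orientation"]).apply([0,0,1])\ndef to(').replace('np.array(p)-o["ee_pos"]','np.array(p)-ee()')
open('h.py','w').write(t)
E
python3 -m handwheel '0 0 -.1 0 0 0;0 0 -.2 0 0 0;0 -.15 -.25 0 0 0;0 -.15 -.25 0 0 0;0 -.15 -.25 0 0 0' .45; python3 -c "
from h import *
print(ee(),to([415.2,-317.3,48],-2.0416))"
```

```text
time_s: 12.95
ee_pos: [414.6, -317.8, 80.4]
orientation: [3.054, -0.736, -0.0]
ft_force: [1.0, -0.0, -0.4]
gripper_width: 41.2
gripper_force: 0.0
[ 414.59352339 -317.76677204  116.8704233 ] [ 8.000e-04 -1.800e-03  1.722e-01  1.000e-04  1.000e-04 -7.000e-04]
```

```bash
python3 -m handwheel '0 0 .1 0 0 0;0 0 .172 0 0 0;0 0 .172 0 0 0;0 0 .172 0 0 0' && python3 -m handwheel '0 0 0 0 0 0;0 0 0 0 0 0;0 0 0 0 0 0;0 0 0 0 0 0;0 0 0 0 0 0;0 0 0 0 0 0' 0 && python3 -m handwheel '0 0 -.05 0 0 0;0 0 -.15 0 0 0;0 0 -.25 0 0 0;0 0 -.25 0 0 0'
```

```text
time_s: 13.45
ee_pos: [414.5, -318.6, 12.3]
orientation: [3.053, -0.739, -0.0]
ft_force: [0.3, 0.7, 0.5]
gripper_width: 41.4
gripper_force: 0.0
time_s: 14.2
ee_pos: [415.1, -317.9, 12.3]
orientation: [3.054, -0.738, 0.001]
ft_force: [1.0, 1.1, 5.4]
gripper_width: 11.0
gripper_force: 30.0
time_s: 14.7
ee_pos: [416.4, -319.7, 115.2]
orientation: [3.051, -0.737, 0.008]
ft_force: [-0.1, -0.1, -2.9]
gripper_width: 11.1
gripper_force: 30.0
```

```bash
python3 -c "
from h import *
print(to([417,-100,210],-1.42))"
```

```text
[-0.248  -0.4888 -0.1481  0.0012 -0.0016 -0.1989]
```

```bash
python3 -m handwheel '-.248 -.489 -.148 0 0 -.199;-.248 -.489 -.148 0 0 -.199;-.248 -.489 -.148 0 0 -.199;-.248 -.489 -.148 0 0 -.199;-.248 -.489 -.148 0 0 -.199;-.248 -.489 -.148 0 0 -.199;-.248 -.489 -.148 0 0 -.199'; python3 - <<'E'
from h import *
w=shot("wrist"); cv2.imwrite("pics/w6.png",crop(w,0,0,560,420,1.4)); np.savez("w6.npz",K=w["K"],T=w["T"])
print(ee(),proj(w,[512,-45,135]),get_obs()["joint_pos"].round(2))
E
```

```text
time_s: 15.58
ee_pos: [415.1, -99.4, 169.8]
orientation: [-3.132, -0.234, 0.003]
ft_force: [-0.1, -0.3, -0.8]
gripper_width: 10.7
gripper_force: 30.0
[415.28746531 -99.4210553  206.5908701 ] [206.95305347  69.9739305 ] [-0.35 -0.34  1.98 -0.    1.5   1.07]
```

View pics/w6.png

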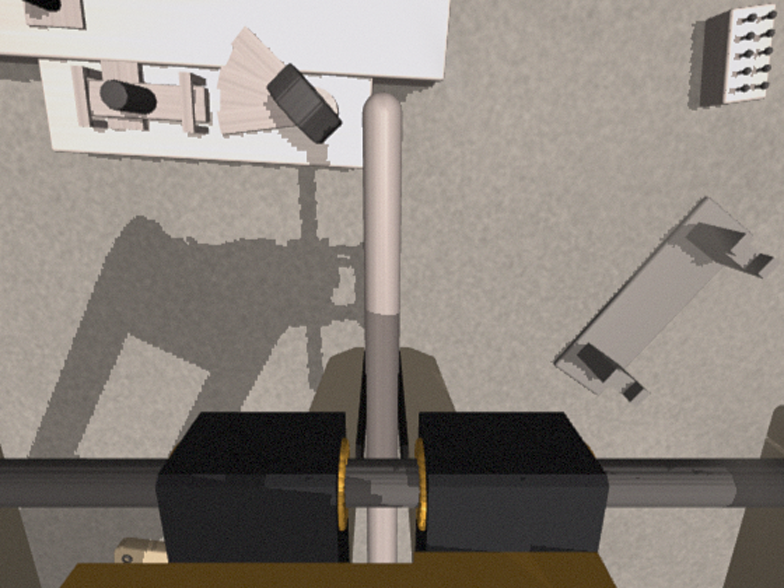

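The wrist view shows the eye top as a tilted rectangle, with end centres near (280,82) and (330,132) at 1.4x. Its hole axis is therefore turned about 45° from the bar, and entry is from lower left. The bar tip is at (382,95) and the knob at (130,97).

```bash
python3 - <<'E'
from h import *
w=np.load("w6.npz"); w={"K":w["K"],"T":w["T"]}
f=lambda u,v,z:ray(w,u/1.4,v/1.4,z)
l,r=f(280.5,82.5,115),f(330.5,132.5,115);E=(l+r)/2
d=r-l; az=np.arctan2(d[1],d[0]);print("E",E,np.linalg.norm(d),"hole az",az+np.pi/2)
for z in(115,125,135): print(z,f(305,105,z))
print("knob top",f(116,95,115))
z=ee()[2]; print("bar tip",f(382,95,z),"bar pt",f(382,250,z), "ee",ee())
t=f(382,95,z)-f(382,250,z); print("bar az",np.arctan2(t[1],t[0]), "tip dist",np.linalg.norm(f(382,95,z)-ee()))
y=R.from_rotvec(get_obs()["orientation"]).apply([0,1,0]);print("y_az",np.arctan2(y[1],y[0]))
E
```

```text
E [510.04301    -49.15348722 115.        ] 32.10432741626613 hole az -0.624028228591913
115 [511.26238571 -48.60885955 115.        ]
125 [510.69916556 -50.25822626 125.        ]
135 [510.13594541 -51.90759296 135.        ]
knob top [502.25459663  41.14741813 115.        ]
bar tip [512.21309603 -85.88660713 206.5908701 ] bar pt [466.18095593 -92.83149759 206.5908701 ] ee [415.28746531 -99.4210553  206.5908701 ]
bar az 0.14974115089999784 tip dist 97.86602668152946
y_az -1.4219120979369624
```

```bash
python3 -c "
from h import *
print(to([392.8,35.7,206],-.624-np.pi/2))"
```

```text
[-0.0055 -0.3424  0.0017  0.      0.0006  0.246 ]
```

```bash
python3 -m handwheel '-.005 -.342 0 0 0 .246;-.005 -.342 0 0 0 .246;-.005 -.342 0 0 0 .246;-.005 -.342 0 0 0 .246;-.005 -.342 0 0 0 .246;-.005 -.342 0 0 0 .246'; python3 -m handwheel '0 0 .1 0 0 0;0 0 .2 0 0 0;0 0 .2275 0 0 0;0 0 .2275 0 0 0;0 0 .2275 0 0 0'; python3 - <<'E'
from h import *
c=shot("scene");s=shot("side");w=shot("wrist")
print(ee(),to([392.8,35.7,115],-.624-np.pi/2),get_obs()["joint_pos"].round(2))
for i in (c,s): print("hole",proj(i,[510.5,-49,115]),"tip",proj(i,ee()+98*np.array([.8115,-.5843,0])))
x=np.zeros((600,800,3),np.uint8)
x[:400,:400]=crop(c,270,150,350,230,5);x[:400,400:]=crop(s,190,190,270,270,5);x[400:600,:400]=crop(w,180,0,380,100,2);cv2.imwrite("pics/w7.png",x)
E
```

```text
time_s: 16.38
ee_pos: [393.2, 35.9, 170.7]
orientation: [2.99, -0.962, -0.001]
ft_force: [-0.2, -0.3, -1.4]
gripper_width: 11.1
gripper_force: 30.0
time_s: 17.0
ee_pos: [394.6, 36.2, 81.8]
orientation: [-2.99, 0.961, -0.004]
ft_force: [-0.1, -1.3, -1.5]
gripper_width: 11.4
gripper_force: 30.0
[394.27369518  36.36877034 118.00050339] [-0.002   0.0035  0.0075 -0.0004 -0.0007  0.0008] [-0.04 -0.37  2.17 -0.    1.34  2.15]
hole [297.86021797 176.36704731] tip [317.10869038 176.67676893]
hole [246.54583749 228.91929526] tip [229.73841609 220.35484613]
```

View pics/w7.png

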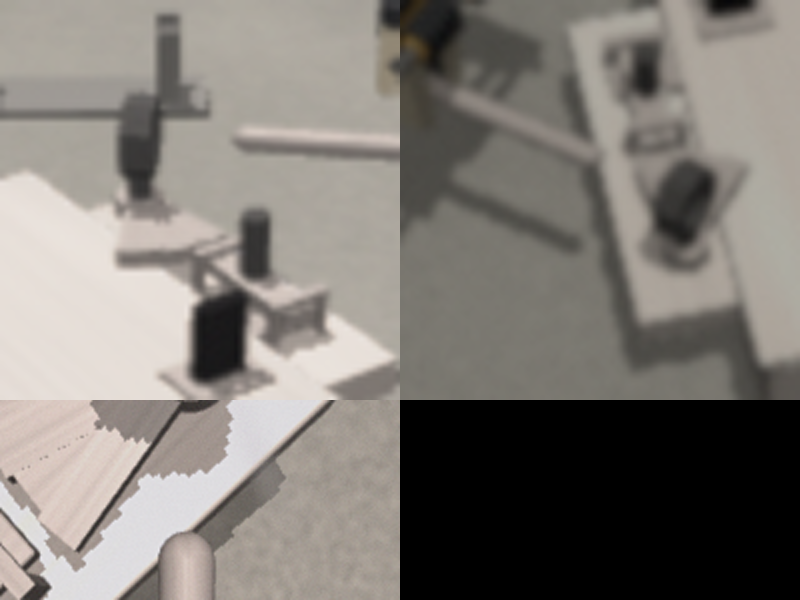

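The scene crop puts the eye head at about (298,177) and the bar tip at (317.6,177.6), both within a pixel or so of prediction. I'll insert in steps.

```bash
python3 -m handwheel '.03 .002 .005 0 0 0;.06 .002 .005 0 0 0;.09 .002 .005 0 0 0;.11 .002 .005 0 0 0;.11 .002 .005 0 0 0'; python3 -m handwheel '.02 0 0 0 0 0;.04 0 0 0 0 0;.06 0 0 0 0 0;.075 0 0 0 0 0;.075 0 0 0 0 0'; python3 - <<'E'
from h import *
c=shot("scene");s=shot("side")
p=ee();d=np.array([.8115,-.5843,0]);print(p,(np.array([510.5,-49,115])-p)@d, "perp",(np.array([510.5,-49,115])-p)@np.array([.5843,.8115,0]))
for i in (c,s): print("tip pred",proj(i,p+98*d))
x=np.zeros((400,800,3),np.uint8)
x[:400,:400]=crop(c,270,150,350,230,5);x[:400,400:]=crop(s,210,190,290,270,5);cv2.imwrite("pics/w8.png",x)
E
```

```text
time_s: 17.77
ee_pos: [428.8, 9.7, 77.9]
orientation: [2.991, -0.962, -0.001]
ft_force: [-0.3, 0.3, -2.0]
gripper_width: 10.9
gripper_force: 30.0
time_s: 18.4
ee_pos: [453.2, -7.6, 78.0]
orientation: [2.991, -0.962, -0.0]
ft_force: [0.2, -0.3, -1.6]
gripper_width: 10.7
gripper_force: 30.0
[452.75424225  -7.29153183 114.42904133] 71.23094036239596 perp -0.10557567000072676
tip pred [286.81915436 175.9192672 ]
tip pred [256.61268706 233.39496492]
```

View pics/w8.png

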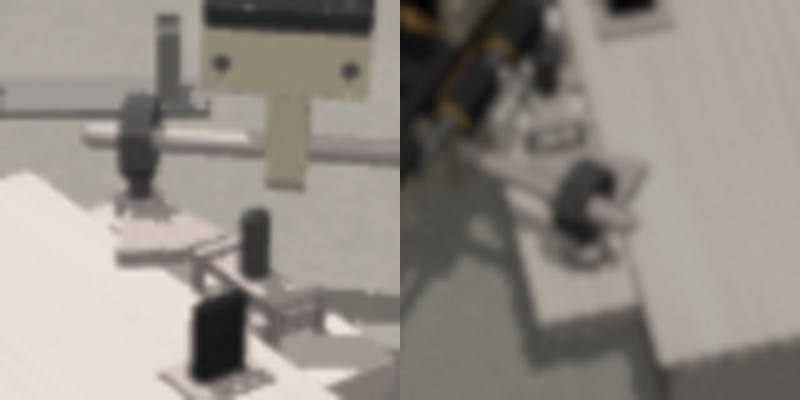

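The bar is through the hole, with its end showing at (85,135) left of the eye in the scene crop. Now I'll turn it about the eye.

```bash
python3 -m handwheel '0 0 0 0 0 0;.002 .0265 0 0 0 -.0477;.0079 .0525 0 0 0 -.0955;.0177 .0772 0 0 0 -.1432;.031 .1002 0 0 0 -.191;.0476 .121 0 0 0 -.2387;.0672 .139 0 0 0 -.2865;.0892 .154 0 0 0 -.3342;.0892 .154 0 0 0 -.3342'; python3 - <<'E'
from h import *
p=ee();x=R.from_rotvec(get_obs()["orientation"]).apply([1,0,0]);print(p,np.arctan2(x[1],x[0]),(np.array([510.5,-49,115])-p)@np.c_[x,np.cross([0,0,1],x)])
E
```

```text
time_s: 19.62
ee_pos: [445.7, -77.9, 77.8]
orientation: [-3.069, -0.665, 0.001]
ft_force: [-1.0, 3.1, -1.5]
gripper_width: 11.2
gripper_force: 30.0
[445.69863355 -77.9031155  114.34245357] 0.4266940191416872 [70.95300087 -0.50728901]
```

```bash
python3 -m handwheel '.002 .0265 0 0 0 -.0477;.0079 .0525 0 0 0 -.0955;.0177 .0772 0 0 0 -.1432;.031 .1002 0 0 0 -.191;.0476 .121 0 0 0 -.2387;.0672 .139 0 0 0 -.2865;.0672 .139 0 0 0 -.2865'; python3 -m handwheel '.0003 .0106 0 0 0 -.0191;.0013 .0212 0 0 0 -.0382;.0013 .0212 0 0 0 -.0382'; python3 - <<'E'
from h import *
p=ee();x=R.from_rotvec(get_obs()["orientation"]).apply([1,0,0]);print(p,np.arctan2(x[1],x[0]),(np.array([510.5,-49,115])-p)@np.c_[x,np.cross([0,0,1],x)])
E
```

```text
time_s: 20.5
ee_pos: [493.1, -117.5, 77.8]
orientation: [-2.477, -1.931, 0.002]
ft_force: [-2.7, -1.0, -0.9]
gripper_width: 10.6
gripper_force: 30.0
time_s: 20.88
ee_pos: [501.3, -119.1, 77.8]
orientation: [-2.358, -2.075, 0.002]
ft_force: [-3.7, -1.5, -1.2]
gripper_width: 10.7
gripper_force: 30.0
[ 501.28495092 -119.08974605  114.34892504] 1.4432951227958046 [70.69219152 -0.22791416]
```

```bash
for i in 1 2 3; do :; done; python3 -m handwheel '.0003 .0106 0 0 0 -.0191;.0003 .0106 0 0 0 -.0191';python3 -m handwheel '.0003 .0106 0 0 0 -.0191;.0003 .0106 0 0 0 -.0191'
```

```text
time_s: 21.12
ee_pos: [505.2, -119.5, 77.7]
orientation: [-2.294, -2.145, 0.002]
ft_force: [-4.9, -1.6, -1.2]
gripper_width: 10.9
gripper_force: 30.1
time_s: 21.38
ee_pos: [508.5, -119.7, 77.3]
orientation: [-2.228, -2.212, 0.004]
ft_force: [-8.3, -2.4, -0.3]
gripper_width: 11.1
gripper_force: 30.3
```

```bash
python3 -m handwheel '.0001 .0053 0 0 0 -.0096;.0001 .0053 0 0 0 -.0096;.0001 .0053 0 0 0 -.0096'; python3 - <<'E'
from h import *
s=shot("side");c=shot("scene");cv2.imwrite("pics/e.png",np.hstack([crop(s,200,180,300,280,4),crop(c,260,140,360,240,4)]))
E
```

```text
time_s: 21.75
ee_pos: [509.9, -119.7, 77.1]
orientation: [-2.195, -2.243, 0.005]
ft_force: [-10.4, -3.5, 0.2]
gripper_width: 10.9
gripper_force: 30.5
```

View pics/e.png

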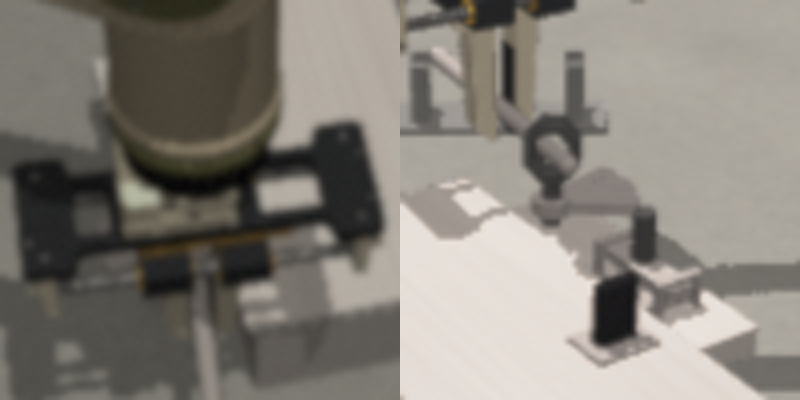

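The picture shows the eye ring turned and the keeper fan standing out in front of the ledge, at about (600,190). Bolt path is clear. I'll centre the bar in the hole, withdraw it and lift.

```bash
python3 -m handwheel '.002 -.0265 0 0 0 .0477;.0079 -.0525 0 0 0 .0955;.0079 -.0525 0 0 0 .0955'; python3 -m handwheel '-.04 0 0 0 0 0;-.08 0 0 0 0 0;-.12 0 0 0 0 0;-.18 0 0 0 0 0;-.2 0 0 0 0 0'; python3 -m handwheel '0 0 -.1 0 0 0;0 0 -.2 0 0 0;0 0 -.2 0 0 0'; python3 -c "
from h import *
print(ee(),to([415.2,-317.3,140],-2.0416), get_obs()['joint_pos'].round(2))"
```

```text
time_s: 22.22
ee_pos: [491.3, -116.7, 78.2]
orientation: [2.505, 1.895, 0.001]
ft_force: [0.2, -0.0, -1.4]
gripper_width: 11.2
gripper_force: 30.0
time_s: 22.85
ee_pos: [469.4, -195.9, 78.0]
orientation: [2.504, 1.897, -0.0]
ft_force: [-0.7, -0.1, -1.2]
gripper_width: 11.2
gripper_force: 30.0
time_s: 23.22
ee_pos: [472.3, -195.5, 162.2]
orientation: [2.498, 1.895, 0.005]
ft_force: [0.5, 0.2, -1.5]
gripper_width: 11.1
gripper_force: 30.0
[ 472.04839511 -195.40985589  198.65326328] [-0.3316 -0.0558  0.1467  0.0016  0.0019 -0.4369] [-0.49 -0.1   1.79  0.    1.44 -0.22]
```

```bash
python3 -m handwheel '-.33 -.056 .147 .0016 .0019 -.437;-.33 -.056 .147 .0016 .0019 -.437;-.33 -.056 .147 .0016 .0019 -.437;-.33 -.056 .147 .0016 .0019 -.437;-.33 -.056 .147 .0016 .0019 -.437;-.33 -.056 .147 .0016 .0019 -.437;-.33 -.056 .147 .0016 .0019 -.437;-.33 -.056 .147 .0016 .0019 -.437;-.33 -.056 .147 .0016 .0019 -.437;-.33 -.056 .147 .0016 .0019 -.437'; python3 -c "
from h import *
print(ee(),to([415.2,-317.3,49],-2.0416))"
```

```text
time_s: 24.48
ee_pos: [412.4, -314.9, 98.5]
orientation: [-0.734, -3.047, -0.003]
ft_force: [0.0, -0.0, -0.9]
gripper_width: 11.3
gripper_force: 30.0
[ 412.6932973  -315.05576438  134.99955991] [-9.900e-03 -2.200e-03  2.149e-01  1.000e-04 -2.600e-03 -6.000e-04]
```

```bash
python3 -m handwheel '-.004 -.001 .08 0 0 0;-.004 -.001 .16 0 0 0;-.004 -.001 .16 0 0 0'; python3 -c "
from h import *
print(to([415.2,-317.3,49],-2.0416))"
```

```text
time_s: 24.85
ee_pos: [411.5, -314.1, 32.3]
orientation: [-0.731, -3.043, -0.007]
ft_force: [0.4, -0.2, -1.4]
gripper_width: 11.2
gripper_force: 30.0
[-0.0114 -0.0028  0.0494  0.0005 -0.0042 -0.0003]
```

```bash
python3 -m handwheel '-.009 -.002 .03 0 0 0;-.009 -.002 .047 0 0 0;-.009 -.002 .047 0 0 0'; python3 -m handwheel '0 0 0 0 0 0;0 0 0 0 0 0;0 0 0 0 0 0;0 0 0 0 0 0' 0.5;  python3 -m handwheel '0 0 -.1 0 0 0;0 0 -.2 0 0 0;0 0 -.3 0 0 0;0 0 -.35 0 0 0'; python3 - <<'E'
from h import *
o=get_obs();print(o["joint_pos"].round(2))
c=shot("scene")
# bar brightness mask near rest in scene: light pixels in window
for n,win in (("scene",(235,140,330,170)),):
    x0,y0,x1,y1=win; g=cv2.cvtColor(c["img"],cv2.COLOR_RGB2GRAY)[y0:y1,x0:x1]
    m=(g>150).astype(np.uint8); k,l,st,ce=cv2.connectedComponentsWithStats(m)
    for i in range(1,k):
        if st[i,4]>15: print(st[i]+[x0,y0,0,0,0],ce[i]+[x0,y0])
E
```

```text
time_s: 25.22
ee_pos: [416.3, -318.3, 16.3]
orientation: [-0.731, -3.048, -0.003]
ft_force: [1.1, 0.8, -1.5]
gripper_width: 11.7
gripper_force: 30.0
time_s: 25.72
ee_pos: [416.4, -318.5, 16.6]
orientation: [-0.731, -3.049, -0.002]
ft_force: [-0.5, -0.0, -0.9]
gripper_width: 44.4
gripper_force: 0.0
time_s: 26.22
ee_pos: [418.2, -319.7, 159.4]
orientation: [-0.731, -3.051, 0.0]
ft_force: [1.2, -0.4, 0.3]
gripper_width: 46.2
gripper_force: 0.0
[-0.75 -0.04  1.74 -0.    1.45 -1.85]
[ 235  140   95   30 2047] [280.79482169 151.68343918]
[268 158  33  10 272] [283.04411765 161.73529412]
```

```bash
python3 - <<'E'
from h import *
w=shot("wrist"); hsv=cv2.cvtColor(w["img"],cv2.COLOR_RGB2HSV)
print([proj(w,p).round() for p in ([327,-272,48],[503,-361.6,48],[415,-317,48])])
q=proj(w,[415,-317,48]).astype(int); row=w["img"][q[1]].astype(int); print(row[q[0]-25:q[0]+26:2].mean(1).round().tolist())
q2=proj(w,[360,-289,48]).astype(int); row=w["img"][q2[1]].astype(int); print(q2,row[q2[0]-25:q2[0]+26:2].mean(1).round().tolist())
print(w["img"][::6,q[0]].mean(1).round().tolist())
E
```

```text
[array([275.,  79.]), array([275., 287.]), array([275., 193.])]
[165.0, 162.0, 160.0, 170.0, 168.0, 169.0, 167.0, 166.0, 165.0, 127.0, 167.0, 193.0, 214.0, 184.0, 163.0, 119.0, 103.0, 104.0, 111.0, 166.0, 165.0, 166.0, 164.0, 165.0, 154.0, 160.0]
[274 124] [101.0, 88.0, 107.0, 112.0, 175.0, 115.0, 110.0, 106.0, 108.0, 92.0, 115.0, 123.0, 133.0, 127.0, 123.0, 101.0, 108.0, 111.0, 110.0, 73.0, 108.0, 109.0, 109.0, 108.0, 108.0, 94.0]
[159.0, 166.0, 158.0, 165.0, 150.0, 159.0, 163.0, 162.0, 160.0, 154.0, 159.0, 160.0, 158.0, 154.0, 141.0, 198.0, 197.0, 142.0, 131.0, 129.0, 129.0, 127.0, 130.0, 131.0, 131.0, 126.0, 127.0, 124.0, 128.0, 126.0, 128.0, 124.0, 199.0, 193.0, 194.0, 189.0, 194.0, 190.0, 193.0, 191.0, 190.0, 191.0, 190.0, 188.0, 187.0, 186.0, 186.0, 185.0, 187.0, 159.0, 164.0, 160.0, 157.0, 157.0, 163.0, 36.0, 55.0, 65.0, 69.0, 71.0, 60.0, 158.0, 158.0, 161.0, 156.0, 155.0, 162.0, 83.0, 58.0, 60.0]
```

The bar is seated: its rows run 84–290 against 79–287 predicted, straight along the seat. Next is the bolt knob.

```bash
python3 -c "
from h import *
print(to([503,43,195],.09))"
```

```text
[ 2.238e-01  9.048e-01  1.700e-03 -8.000e-04 -3.000e-04  3.216e-01]
```

```bash
python3 -m handwheel '.224 .905 .0 0 0 .322;.224 .905 .0 0 0 .322;.224 .905 .0 0 0 .322;.224 .905 .0 0 0 .322;.224 .905 .0 0 0 .322;.224 .905 .0 0 0 .322;.224 .905 .0 0 0 .322;.224 .905 .0 0 0 .322;.224 .905 .0 0 0 .322'; python3 - <<'E'
from h import *
w=shot("wrist"); print(ee(),get_obs()["joint_pos"].round(2))
cv2.imwrite("pics/kn.png",crop(w,0,0,560,420,1)); np.savez("kn.npz",K=w["K"],T=w["T"])
q=proj(w,[503,43,115]);print(q)
g=cv2.cvtColor(w["img"],cv2.COLOR_RGB2GRAY); m=(g<75).astype(np.uint8)
k,l,st,ce=cv2.connectedComponentsWithStats(m)
for i in range(1,k):
    if 60<st[i,4]<6000: print(st[i],ce[i].round())
E
```

```text
time_s: 27.45
ee_pos: [500.7, 44.0, 155.9]
orientation: [-2.114, -2.313, 0.006]
ft_force: [-0.3, -0.3, 0.4]
gripper_width: 46.8
gripper_force: 0.0
[501.16229625  43.52895472 192.63958239] [-0.02 -0.1   1.8   0.    1.45 -0.11]
[275.76471709 226.21157134]
[328 147  45  20 776] [350. 156.]
[266 206  19  21 228] [275. 215.]
[548 290  12  30 248] [555. 304.]
```

```bash
python3 - <<'E'
from h import *
g=cv2.imread("pics/kn.png",0)
for r in range(192,250,2): print(r,g[r,256:298:2].tolist())
w=np.load("kn.npz")
for p in ([503,43,115],[503,50,115],[503,43,83],[503,50,83]): print(p,proj(w,p).round())
E
```

```text
192 [203, 198, 196, 189, 127, 203, 198, 196, 200, 201, 198, 202, 201, 201, 127, 104, 199, 197, 200, 144, 139]
194 [204, 201, 200, 195, 122, 200, 199, 196, 202, 198, 196, 203, 199, 196, 129, 119, 206, 204, 203, 206, 208]
196 [208, 195, 196, 195, 119, 191, 185, 189, 188, 198, 196, 202, 200, 195, 200, 129, 199, 198, 200, 200, 200]
198 [206, 192, 197, 192, 115, 134, 117, 115, 120, 127, 124, 201, 199, 195, 200, 159, 202, 200, 201, 199, 203]
200 [204, 199, 198, 201, 94, 123, 122, 121, 119, 120, 120, 128, 187, 199, 200, 162, 202, 202, 204, 203, 203]
202 [203, 206, 207, 210, 119, 124, 120, 121, 123, 120, 118, 117, 127, 199, 200, 166, 204, 205, 204, 205, 206]
204 [207, 202, 207, 206, 122, 122, 116, 120, 121, 119, 121, 119, 183, 200, 199, 160, 206, 205, 203, 203, 207]
206 [205, 209, 202, 208, 122, 120, 117, 123, 113, 74, 88, 110, 120, 132, 202, 159, 204, 205, 206, 203, 204]
208 [203, 206, 207, 209, 129, 123, 118, 61, 20, 23, 31, 18, 54, 119, 202, 157, 205, 206, 205, 206, 210]
210 [203, 202, 204, 207, 126, 125, 49, 13, 22, 25, 24, 22, 22, 69, 201, 156, 210, 208, 206, 206, 204]
212 [204, 206, 20
[... 1347 characters left out ...]
, 95, 95, 98, 97, 123, 93, 59, 60, 202, 205]
240 [205, 164, 168, 166, 192, 191, 192, 191, 193, 192, 197, 193, 193, 194, 197, 193, 196, 199, 194, 211, 205]
242 [203, 185, 186, 186, 183, 185, 188, 188, 186, 187, 187, 186, 190, 189, 188, 186, 186, 185, 190, 207, 202]
244 [205, 188, 189, 190, 192, 192, 192, 192, 191, 193, 190, 191, 193, 194, 193, 191, 193, 196, 194, 202, 207]
246 [202, 191, 196, 193, 198, 187, 193, 188, 190, 191, 192, 193, 193, 198, 197, 191, 197, 199, 198, 206, 206]
248 [204, 203, 204, 206, 204, 188, 190, 186, 193, 187, 187, 188, 192, 190, 194, 168, 206, 206, 205, 207, 209]
[503, 43, 115] [276. 226.]
[503, 50, 115] [277. 217.]
[503, 43, 83] [276. 213.]
[503, 50, 83] [276. 205.]
```

The knob top is centred at (276,226), exactly as predicted: (503,43).

```bash
python3 -c "
from h import *
print(to([503,43,109],.09))"
```

```text
[-0.0024  0.006   0.2091 -0.0024 -0.0011 -0.0004]
```

```bash
python3 -m handwheel '-.0024 .005 .1 0 0 0;-.0024 .005 .208 0 0 0;-.0024 .005 .208 0 0 0;-.0024 .005 .208 0 0 0'; python3 -m handwheel '0 0 0 0 0 0;0 0 0 0 0 0;0 0 0 0 0 0;0 0 0 0 0 0;0 0 0 0 0 0' 0; python3 -c "
from h import *
print(ee(),to(ee()+36*np.array([.09,-.996,0]),.09))"
```

```text
time_s: 28.0
ee_pos: [503.7, 43.2, 75.2]
orientation: [-2.118, -2.312, 0.002]
ft_force: [1.1, -0.4, 0.1]
gripper_width: 46.8
gripper_force: 0.0
time_s: 28.62
ee_pos: [502.2, 44.0, 74.2]
orientation: [-2.115, -2.312, 0.005]
ft_force: [-6.4, -0.6, 6.9]
gripper_width: 13.7
gripper_force: 30.0
[502.49853231  43.88415508 110.71447568] [-0.09    0.0001 -0.0003 -0.0025 -0.0012 -0.0003]
```

Knob gripped, width 13.7. Sliding it 36 mm along the tool's -x.

```bash
python3 -m handwheel '-.03 0 0 0 0 0;-.06 0 0 0 0 0;-.08 0 0 0 0 0;-.089 0 0 0 0 0;-.089 0 0 0 0 0;-.089 0 0 0 0 0'
```

```text
time_s: 29.38
ee_pos: [505.6, 9.0, 74.3]
orientation: [-2.115, -2.312, 0.004]
ft_force: [-5.8, 2.2, 8.3]
gripper_width: 13.3
gripper_force: 30.0
```

```bash
python3 -m handwheel '0 0 0 0 0 0;0 0 0 0 0 0;0 0 0 0 0 0;0 0 -.1 0 0 0;0 0 -.2 0 0 0;0 0 -.2 0 0 0' .5; python3 - <<'E'
from h import *
w=np.load("kn.npz");print("fin",ray(w,354,159,113))
w=shot("wrist");print(ee())
g=cv2.cvtColor(w["img"],cv2.COLOR_RGB2GRAY); np.savez("f.npz",K=w["K"],T=w["T"]);cv2.imwrite("pics/f.png",g)
q=proj(w,[552.5,92,113]).astype(int);print(q)
for r in range(q[1]-24,q[1]+26,3): print(r,g[r,q[0]-40:q[0]+41:4].tolist())
E
```

```text
time_s: 30.12
ee_pos: [509.4, 8.0, 157.7]
orientation: [-2.12, -2.317, -0.004]
ft_force: [-0.6, 0.5, 0.3]
gripper_width: 46.3
gripper_force: 0.0
fin [552.01179837  96.12312526 113.        ]
[508.12704698   7.98304819 191.87761672]
[348 109]
85 [200, 140, 191, 174, 136, 170, 182, 179, 136, 134, 135, 185, 190, 189, 184, 201, 203, 203, 201, 200, 200]
88 [202, 130, 191, 124, 127, 128, 130, 135, 138, 133, 129, 132, 124, 177, 177, 200, 203, 203, 203, 203, 202]
91 [205, 119, 188, 120, 116, 124, 130, 129, 131, 130, 122, 124, 120, 119, 118, 201, 203, 203, 202, 199, 200]
94 [147, 119, 187, 123, 124, 127, 130, 133, 133, 134, 128, 124, 123, 120, 121, 174, 204, 203, 198, 204, 201]
97 [145, 111, 128, 126, 118, 73, 49, 67, 73, 81, 68, 51, 34, 28, 25, 145, 201, 201, 200, 202, 202]
100 [147, 106, 122, 121, 12, 25, 50, 67, 77, 83, 71, 58, 47, 31, 37, 120, 200, 203, 202, 202, 203]
103 [142, 106, 117, 189, 7, 11, 43, 62, 76, 82, 79, 64, 48, 40, 32, 147, 204, 200, 204, 199, 202]
106 [146, 104, 124, 121, 8, 10, 38, 62, 70, 80, 80, 64, 50, 36, 29, 190, 203, 202, 203, 202, 199]
109 [145, 102, 125, 123, 18, 
[... 247 characters left out ...]
 126, 137, 201, 201, 203, 205, 200, 200]
118 [144, 101, 125, 189, 137, 140, 118, 122, 122, 125, 124, 130, 126, 122, 142, 199, 203, 201, 203, 199, 202]
121 [144, 104, 128, 194, 194, 196, 123, 123, 118, 124, 125, 125, 126, 126, 142, 201, 201, 201, 204, 200, 200]
124 [142, 111, 129, 197, 196, 175, 130, 126, 128, 126, 128, 132, 131, 137, 147, 198, 203, 203, 203, 202, 202]
127 [141, 138, 140, 204, 203, 149, 137, 141, 141, 145, 142, 141, 145, 146, 145, 199, 202, 198, 203, 204, 205]
130 [140, 142, 140, 202, 202, 148, 139, 144, 138, 141, 140, 144, 146, 144, 147, 205, 201, 205, 203, 201, 202]
133 [141, 141, 143, 202, 204, 142, 136, 142, 141, 142, 139, 143, 143, 140, 146, 201, 202, 204, 200, 203, 205]
```

```bash
python3 - <<'E'
from h import *
w=np.load("f.npz");p=ray(w,349,103.5,113);print("fin",p)
p[2]=160
print(to(p,1.66))
E
```

```text
fin [552.47035298  95.73193641 113.        ]
[ 2.084e-01  1.301e-01  8.000e-02 -1.400e-03 -1.000e-04  4.999e-01]
```

```bash
python3 -m handwheel '.208 .13 .06 0 0 -.5;.208 .13 .06 0 0 -.5;.208 .13 .06 0 0 -.5;.208 .13 .06 0 0 -.5;.208 .13 .06 0 0 -.5;.208 .13 .06 0 0 -.5;.208 .13 .06 0 0 -.5;.208 .13 .06 0 0 -.5;.208 .13 .06 0 0 -.5;.208 .13 .06 0 0 -.5;.208 .13 .06 0 0 -.5'; python3 - <<'E'
from h import *
print(to([552.5,95.7,100],1.66),get_obs()["joint_pos"].round(2))
E
```

```text
time_s: 31.55
ee_pos: [550.3, 95.7, 128.7]
orientation: [0.136, -3.131, -0.005]
ft_force: [-0.3, 0.3, 0.3]
gripper_width: 46.3
gripper_force: 0.0
[-0.006  -0.0008  0.1628  0.0012 -0.0024 -0.0007] [ 0.08  0.07  1.68  0.    1.39 -1.58]
```

```bash
python3 -m handwheel '-.006 0 .08 0 0 0;-.006 0 .162 0 0 0;-.006 0 .162 0 0 0;-.006 0 .162 0 0 0'; python3 -m handwheel '0 0 0 0 0 0;0 0 0 0 0 0;0 0 0 0 0 0;0 0 0 0 0 0;0 0 0 0 0 0' 0; python3 - <<'E'
from h import *
print(ee())
for t in (.125,.25,.375,.5,.625,.75,.875,1,1.125,1.25,1.375,1.5):
    a=np.array([-120,34]);r=np.array([-120*np.cos(t)+34*np.sin(t),120*np.sin(t)+34*np.cos(t)])-a
    print(t,(r/400).round(4))   # tool x = -case x, z = -up
E
```

```text
time_s: 32.05
ee_pos: [553.4, 96.3, 65.9]
orientation: [0.138, -3.133, -0.005]
ft_force: [0.1, -0.1, 0.8]
gripper_width: 46.2
gripper_force: 0.0
time_s: 32.67
ee_pos: [552.9, 96.7, 65.0]
orientation: [0.14, -3.132, -0.006]
ft_force: [-1.1, 2.9, 1.8]
gripper_width: 9.9
gripper_force: 30.0
[553.16456051  96.55558764 101.54899172]
0.125 [0.0129 0.0367]
0.25 [0.0304 0.0716]
0.375 [0.052 0.104]
0.5 [0.0775 0.1334]
0.625 [0.1064 0.1595]
0.75 [0.1384 0.1817]
0.875 [0.1729 0.1997]
1 [0.2094 0.2134]
1.125 [0.2473 0.2223]
1.25 [0.2861 0.2265]
1.375 [0.325  0.2258]
1.5 [0.3636 0.2203]
```

Fin gripped, width 9.9. I'll follow the hinge arc.

```bash
python3 -m handwheel '-.0129 0 -.0367 0 0 0;-.0304 0 -.0716 0 0 0;-.052 0 -.104 0 0 0;-.052 0 -.104 0 0 0'; python3 -m handwheel '-.0255 0 -.0294 0 0 0;-.0544 0 -.0555 0 0 0;-.0864 0 -.0777 0 0 0;-.1209 0 -.0957 0 0 0;-.1574 0 -.1094 0 0 0;-.1574 0 -.1094 0 0 0'; python3 -m handwheel '-.0379 0 -.0089 0 0 0;-.0767 0 -.0131 0 0 0;-.1156 0 -.0124 0 0 0;-.1542 0 -.0069 0 0 0;-.1542 0 -.0069 0 0 0;-.1542 0 -.0069 0 0 0'
```

```text
time_s: 33.17
ee_pos: [574.6, 98.7, 107.7]
orientation: [0.14, -3.133, -0.007]
ft_force: [-2.3, 4.7, 1.2]
gripper_width: 9.8
gripper_force: 30.0
time_s: 33.92
ee_pos: [637.1, 104.7, 149.5]
orientation: [0.14, -3.131, -0.008]
ft_force: [0.1, 6.8, -5.7]
gripper_width: 10.1
gripper_force: 30.0
time_s: 34.67
ee_pos: [698.8, 110.6, 152.8]
orientation: [0.141, -3.133, -0.009]
ft_force: [0.3, 8.8, -2.6]
gripper_width: 9.7
gripper_force: 30.0
```

The lid is at about 1.5 rad. I'll release, rise and go look at block A.

```bash
python3 -m handwheel '0 0 0 0 0 0;0 0 0 0 0 0;0 0 0 0 0 0;0 0 -.12 0 0 0;0 0 -.24 0 0 0;0 0 -.24 0 0 0' .55; python3 - <<'E'
from h import *
print(ee(),to([586,-315,200],-1.3))
E
```

```text
time_s: 35.42
ee_pos: [701.7, 108.4, 255.1]
orientation: [-0.139, 3.134, 0.006]
ft_force: [0.9, -0.3, 0.1]
gripper_width: 51.4
gripper_force: 0.0
[701.5669713  108.28995064 291.64682009] [ 3.8220e-01 -1.0293e+00  2.2400e-01  1.0000e-03  1.4000e-03 -5.8000e-02]
```

```bash
python3 -m handwheel '.2 -.5 0 0 0 .47;.2 -.5 0 0 0 .47;.2 -.5 0 0 0 .47;.2 -.5 0 0 0 .47;.2 -.5 0 0 0 .47;.2 -.5 0 0 0 .47;.2 -.5 0 0 0 .47;.2 -.5 0 0 0 .47;.2 -.5 0 0 0 .47;.2 -.5 0 0 0 .47'; python3 - <<'E'
from h import *
print(ee(),to([586,-315,200],-1.3))
E
```

```text
time_s: 36.67
ee_pos: [636.7, -97.8, 247.3]
orientation: [-2.0, -2.413, 0.003]
ft_force: [-0.5, 0.3, -0.3]
gripper_width: 51.1
gripper_force: 0.0
[637.00784528 -97.96602881 283.82679284] [-5.104e-01 -2.246e-01  2.087e-01 -2.700e-03  4.000e-04  4.732e-01]
```

```bash
cat >> h.py <<'E'
def blocks(w,z=26):
    """bright block tops in the wrist view: centre, azimuth of the long axis, size"""
    im=w["img"].astype(int); m=((im.min(2)>185)).astype(np.uint8); m=cv2.morphologyEx(m,cv2.MORPH_CLOSE,np.ones((7,7)))
    for c in cv2.findContours(m,cv2.RETR_EXTERNAL,cv2.CHAIN_APPROX_NONE)[0]:
        if cv2.contourArea(c)<400: continue
        P=np.array([ray(w,*q,z)[:2] for q in c[:,0].astype(float)]).astype(np.float32)
        (cx,cy),(a,b),_=r=cv2.minAreaRect(P); B=cv2.boxPoints(r); e=[B[1]-B[0],B[2]-B[1]]; e=max(e,key=np.linalg.norm)
        if max(a,b)<100: print("block",round(cx,1),round(cy,1),"size",round(a),round(b),"az",round(float(np.arctan2(e[1],e[0])),3),"px",c[:,0].min(0),c[:,0].max(0))
E
python3 -m handwheel '-.51 -.225 .209 0 0 .473;-.51 -.225 .209 0 0 .473;-.51 -.225 .209 0 0 .473;-.51 -.225 .209 0 0 .473;-.51 -.225 .209 0 0 .473;-.51 -.225 .209 0 0 .473;-.51 -.225 .209 0 0 .473;-.51 -.225 .209 0 0 .473;-.51 -.225 .209 0 0 .473;-.51 -.225 .209 0 0 .473'; python3 - <<'E'
from h import *
w=shot("wrist");print(ee(),get_obs()["joint_pos"].round(2));blocks(w);print(proj(w,[586,-315,26]))
cv2.imwrite("pics/A.png",cv2.cvtColor(w["img"],cv2.COLOR_RGB2BGR))
E
```

```text
time_s: 37.92
ee_pos: [585.1, -314.5, 163.8]
orientation: [-3.108, -0.427, 0.01]
ft_force: [0.5, 0.9, -0.3]
gripper_width: 51.3
gripper_force: 0.0
[ 585.29740141 -314.54624303  200.29823437] [-0.57  0.33  1.33 -0.    1.49  0.73]
block 719.7 -250.3 size 42 84 az -1.299 px [193   0] [292  54]
[273.09616619 190.6423407 ]
```

```bash
python3 - <<'E'
import cv2,numpy as np
g=cv2.imread("pics/A.png",0)
for r in range(140,260,6): print(r,g[r,200:350:6].tolist())
E
```

```text
140 [161, 161, 160, 165, 157, 164, 160, 161, 157, 159, 166, 160, 154, 164, 155, 164, 162, 169, 167, 159, 164, 163, 170, 169, 156]
146 [158, 152, 166, 156, 159, 156, 158, 158, 164, 166, 162, 164, 165, 160, 161, 167, 165, 168, 163, 170, 167, 162, 168, 166, 167]
152 [164, 164, 164, 161, 159, 157, 164, 159, 157, 155, 161, 165, 166, 157, 166, 162, 159, 162, 165, 163, 165, 160, 161, 167, 165]
158 [165, 161, 163, 158, 162, 166, 164, 174, 162, 108, 89, 82, 81, 86, 125, 165, 166, 169, 164, 164, 172, 161, 159, 162, 160]
164 [171, 157, 164, 160, 102, 102, 105, 105, 111, 112, 227, 225, 227, 225, 150, 156, 166, 166, 168, 163, 169, 159, 163, 169, 163]
170 [108, 105, 108, 110, 108, 106, 104, 104, 104, 110, 167, 98, 165, 76, 125, 164, 161, 164, 162, 164, 166, 160, 171, 166, 171]
176 [108, 109, 108, 108, 105, 112, 105, 104, 107, 106, 166, 163, 164, 158, 120, 166, 160, 161, 161, 164, 160, 154, 164, 164, 164]
182 [116, 107, 102, 165, 117, 108, 110, 108, 109, 105, 168, 166, 168, 162, 115, 163, 173, 168, 166, 158, 161, 167, 168, 175, 163]
188 [107, 107, 108, 145, 160, 109, 106, 102, 106, 113, 167, 102, 1
[... 778 characters left out ...]
6, 103, 158, 161, 151, 154, 158, 162, 160, 155, 156, 158, 160]
230 [160, 163, 156, 154, 155, 161, 158, 161, 157, 158, 155, 155, 159, 148, 160, 157, 151, 158, 150, 163, 165, 158, 161, 156, 161]
236 [154, 160, 161, 160, 155, 165, 159, 162, 162, 148, 160, 156, 162, 157, 155, 151, 155, 158, 154, 159, 163, 156, 160, 157, 161]
242 [154, 155, 164, 157, 159, 156, 170, 158, 160, 157, 151, 163, 155, 157, 158, 152, 151, 157, 153, 157, 154, 164, 157, 158, 160]
248 [159, 157, 152, 86, 154, 159, 156, 152, 160, 159, 148, 153, 153, 165, 152, 161, 152, 157, 157, 161, 151, 91, 145, 160, 160]
254 [93, 90, 84, 86, 16, 148, 159, 153, 161, 169, 154, 159, 157, 154, 155, 154, 148, 159, 158, 158, 32, 91, 88, 88, 83]
```

Block A lies in the arm's shadow, centred at about (269.5,189) with its long side upright in the view, so it is aligned with the tool.

```bash
python3 - <<'E'
from h import *
w=shot("wrist");p=ray(w,269.5,189,26);g=cv2.cvtColor(w["img"],cv2.COLOR_RGB2GRAY).astype(int)
for r in (168,176,182,194,206,212): print(r,[c for c in range(245,295) if abs(g[r,c+1]-g[r,c-1])>25])
print(p);p[2]=23;print(to(p))
E
```

```text
168 [256, 257, 261, 262, 265, 266, 267, 273, 274, 275, 278, 279, 283, 285]
176 [256, 257, 283, 285]
182 [256, 257, 263, 265, 275, 283, 285]
194 [257, 258, 283, 285]
206 [257, 258, 263, 264, 265, 266, 274, 275, 276, 277, 278, 283, 285]
212 [257, 258, 283, 285]
[ 586.67340818 -311.08052398   26.        ]
[ 0.0081 -0.0053  0.4432  0.      0.      0.    ]
```

```bash
python3 -m handwheel '.008 -.005 .13 0 0 0;.008 -.005 .26 0 0 0;.008 -.005 .38 0 0 0;.008 -.005 .441 0 0 0;.008 -.005 .441 0 0 0;.008 -.005 .441 0 0 0'; python3 -m handwheel '0 0 0 0 0 0;0 0 0 0 0 0;0 0 0 0 0 0;0 0 0 0 0 0;0 0 0 0 0 0' 0;python3 -m handwheel '0 0 -.12 0 0 0;0 0 -.24 0 0 0;0 0 -.36 0 0 0;0 0 -.36 0 0 0'; python3 -c "
from h import *
print(ee(),to([594.3,-45.5,170],-1.48),get_obs()['joint_pos'].round(2))"
```

```text
time_s: 38.78
ee_pos: [586.7, -311.3, -12.2]
orientation: [-3.109, -0.421, 0.009]
ft_force: [-0.1, 0.3, 0.0]
gripper_width: 50.9
gripper_force: 0.0
time_s: 39.4
ee_pos: [586.7, -311.2, -12.1]
orientation: [-3.11, -0.419, 0.009]
ft_force: [-1.0, 1.4, 4.2]
gripper_width: 27.6
gripper_force: 30.0
time_s: 39.9
ee_pos: [590.4, -313.4, 137.3]
orientation: [3.112, 0.419, 0.002]
ft_force: [-0.3, -1.4, -1.9]
gripper_width: 27.7
gripper_force: 30.0
[ 590.32125429 -313.35470771  173.81579956] [ 1.868e-01 -6.431e-01  8.400e-03  6.000e-04 -3.000e-04  5.640e-02] [-0.56  0.35  1.36 -0.    1.44  0.74]
```

```bash
python3 -m handwheel '.187 -.643 0 0 0 .056;.187 -.643 0 0 0 .056;.187 -.643 0 0 0 .056;.187 -.643 0 0 0 .056;.187 -.643 0 0 0 .056;.187 -.643 0 0 0 .056;.187 -.643 0 0 0 .056'; python3 -c "
from h import *
print(ee(),to([594.3,-45.5,29.5],-1.48),get_obs()['joint_pos'].round(2))"
```

```text
time_s: 40.78
ee_pos: [591.2, -45.3, 131.6]
orientation: [-3.135, -0.143, 0.011]
ft_force: [0.2, -1.5, -0.5]
gripper_width: 27.6
gripper_force: 30.0
[591.48759815 -45.35067959 168.07879838] [ 0.0094  0.0022  0.3464 -0.0011  0.0023  0.    ] [-0.16  0.16  1.58  0.    1.41  1.32]
```

```bash
python3 -m handwheel '.006 .001 .12 0 0 0;.006 .001 .24 0 0 0;.006 .001 .31 0 0 0;.006 .001 .345 0 0 0;.006 .001 .345 0 0 0';python3 -c "
from h import *
print(ee())"; python3 -m handwheel '0 0 0 0 0 0;0 0 0 0 0 0;0 0 0 0 0 0' .55; python3 -m handwheel '0 0 -.12 0 0 0;0 0 -.24 0 0 0;0 0 -.36 0 0 0;0 0 -.45 0 0 0;0 0 -.5 0 0 0'; python3 -c "
from h import *
print(ee(),to([429,279,200],-1.48),get_obs()['joint_pos'].round(2))"
```

```text
time_s: 41.4
ee_pos: [593.1, -44.9, -5.9]
orientation: [-3.135, -0.142, 0.01]
ft_force: [0.2, -1.0, -1.6]
gripper_width: 28.0
gripper_force: 30.0
[593.39216414 -45.05903864  30.59633665]
time_s: 41.78
ee_pos: [593.6, -43.7, -5.1]
orientation: [-3.135, -0.144, 0.008]
ft_force: [0.0, -0.3, 0.1]
gripper_width: 49.9
gripper_force: 0.0
time_s: 42.4
ee_pos: [595.4, -44.2, 197.1]
orientation: [-3.136, -0.145, 0.004]
ft_force: [0.5, 0.2, -1.2]
gripper_width: 51.3
gripper_force: 0.0
[595.47538643 -44.3402258  233.61614375] [-3.398e-01 -8.430e-01  8.730e-02 -9.000e-04  8.000e-04  4.000e-04] [-0.16  0.13  1.5   0.    1.52  1.32]
```

```bash
python3 -m handwheel '-.34 -.843 .05 0 0 -.68;-.34 -.843 .05 0 0 -.68;-.34 -.843 .05 0 0 -.68;-.34 -.843 .05 0 0 -.68;-.34 -.843 .05 0 0 -.68;-.34 -.843 .05 0 0 -.68;-.34 -.843 .05 0 0 -.68;-.34 -.843 .05 0 0 -.68;-.34 -.843 .05 0 0 -.68;-.34 -.843 .05 0 0 -.68;-.34 -.843 .05 0 0 -.68;-.34 -.843 .05 0 0 -.68'; python3 - <<'E'
from h import *
w=shot("wrist");print(ee(),get_obs()["joint_pos"].round(2));q=proj(w,[429,279,26]).astype(int);print(q);blocks(w)
g=cv2.cvtColor(w["img"],cv2.COLOR_RGB2GRAY);cv2.imwrite("pics/C.png",g)
for r in range(max(q[1]-54,0),q[1]+54,6): print(r,g[r,q[0]-66:q[0]+67:6].tolist())
E
```

```text
time_s: 43.9
ee_pos: [427.2, 279.0, 175.3]
orientation: [-1.376, -2.815, 0.002]
ft_force: [0.3, 1.3, 0.0]
gripper_width: 51.2
gripper_force: 0.0
[427.50438897 278.83929914 211.78214669] [ 0.47 -0.1   1.76  0.01  1.48 -0.19]
[274 190]
block 430.3 289.7 size 26 54 az -1.269 px [262 155] [303 210]
block 557.9 423.8 size 39 39 az 1.526 px [444 138] [484 176]
136 [104, 105, 109, 110, 109, 106, 110, 111, 107, 108, 116, 108, 109, 106, 107, 110, 106, 111, 110, 109, 103, 111, 107]
142 [160, 108, 105, 139, 162, 164, 106, 110, 108, 115, 104, 157, 160, 165, 158, 163, 165, 153, 108, 115, 107, 105, 105]
148 [162, 151, 133, 160, 163, 158, 152, 163, 132, 106, 160, 168, 108, 106, 152, 163, 159, 164, 175, 124, 126, 144, 142]
154 [151, 168, 158, 159, 168, 161, 164, 161, 165, 169, 163, 166, 173, 78, 106, 110, 163, 165, 166, 163, 166, 159, 162]
160 [162, 162, 155, 159, 158, 168, 158, 161, 164, 158, 159, 152, 229, 173, 228, 121, 167, 161, 156, 160, 158, 161, 161]
166 [170, 162, 157, 164, 160, 166, 165, 164, 162, 164, 166, 88, 228, 172, 230, 228, 145, 160, 169, 162, 165, 160, 164]
172 [166, 155, 163, 168, 
[... 709 characters left out ...]
 150, 164, 159, 163, 158, 165, 160, 167, 149, 228, 180, 163, 169, 170, 157, 163, 157, 156, 164, 164]
214 [155, 158, 157, 158, 156, 165, 161, 167, 162, 165, 162, 178, 163, 168, 160, 153, 165, 166, 160, 155, 156, 157, 160]
220 [158, 163, 152, 164, 160, 159, 164, 155, 155, 160, 166, 158, 170, 165, 157, 162, 158, 162, 161, 162, 158, 161, 164]
226 [154, 162, 161, 163, 162, 164, 163, 158, 163, 169, 158, 164, 157, 168, 166, 162, 162, 161, 164, 157, 162, 161, 163]
232 [158, 161, 154, 163, 156, 164, 166, 159, 159, 162, 154, 166, 157, 170, 156, 161, 169, 167, 166, 162, 156, 158, 156]
238 [157, 161, 167, 158, 157, 156, 158, 162, 162, 171, 160, 161, 160, 157, 165, 159, 158, 162, 159, 161, 163, 165, 162]
```

```bash
python3 -c "
from h import *
print(to([430.3,289.7,23],.302))"
```

```text
[ 0.0139  0.0246  0.4719 -0.0019 -0.0018  0.1152]
```

```bash
python3 -m handwheel '.014 .0246 .1 0 0 .115;.014 .0246 .2 0 0 .115;.014 .0246 .32 0 0 .115;.014 .0246 .42 0 0 .115;.014 .0246 .471 0 0 .115;.014 .0246 .471 0 0 .115;.014 .0246 .471 0 0 .115'; python3 -m handwheel '0 0 0 0 0 0;0 0 0 0 0 0;0 0 0 0 0 0;0 0 0 0 0 0;0 0 0 0 0 0' 0;python3 -m handwheel '0 0 -.12 0 0 0;0 0 -.24 0 0 0;0 0 -.36 0 0 0;0 0 -.36 0 0 0'; python3 -c "
from h import *
print(ee(),to([587,34.2,170],1.66),get_obs()['joint_pos'].round(2))"
```

```text
time_s: 44.82
ee_pos: [431.3, 290.4, -11.4]
orientation: [-1.866, -2.519, 0.001]
ft_force: [0.3, 0.0, -0.3]
gripper_width: 51.2
gripper_force: 0.0
time_s: 45.45
ee_pos: [431.2, 290.4, -11.4]
orientation: [-1.865, -2.519, 0.001]
ft_force: [-2.4, -0.6, 6.3]
gripper_width: 27.5
gripper_force: 30.0
time_s: 45.95
ee_pos: [434.8, 291.3, 136.8]
orientation: [-1.867, -2.522, -0.01]
ft_force: [-0.7, 0.5, -1.8]
gripper_width: 27.6
gripper_force: 30.0
[434.74866482 291.07928238 173.29362723] [-0.7254  0.1766  0.004   0.0022 -0.0011 -0.4341] [ 0.49 -0.04  1.78  0.01  1.4   0.19]
```

```bash
python3 -m handwheel '-.725 .177 0 0 0 -.434;-.725 .177 0 0 0 -.434;-.725 .177 0 0 0 -.434;-.725 .177 0 0 0 -.434;-.725 .177 0 0 0 -.434;-.725 .177 0 0 0 -.434;-.725 .177 0 0 0 -.434;-.725 .177 0 0 0 -.434;-.725 .177 0 0 0 -.434;-.725 .177 0 0 0 -.434'; python3 - <<'E'
from h import *
print(ee(),to([587,34.2,29.5],1.66),get_obs()['joint_pos'].round(2))
E
```

```text
time_s: 47.2
ee_pos: [583.6, 33.2, 129.1]
orientation: [0.135, -3.131, -0.006]
ft_force: [1.1, 0.0, -0.9]
gripper_width: 28.2
gripper_force: 30.0
[583.9245749   33.05201144 165.58538914] [-0.0105  0.0009  0.3401  0.0012 -0.0024 -0.001 ] [-0.03  0.14  1.61  0.    1.4  -1.69]
```

```bash
python3 -m handwheel '-.007 .001 .12 0 0 0;-.007 .001 .24 0 0 0;-.007 .001 .3 0 0 0;-.007 .001 .34 0 0 0;-.007 .001 .34 0 0 0';python3 -c "
from h import *
print(ee())"; python3 -m handwheel '0 0 0 0 0 0;0 0 0 0 0 0;0 0 0 0 0 0' .55; python3 -m handwheel '0 0 -.12 0 0 0;0 0 -.24 0 0 0;0 0 -.36 0 0 0;0 0 -.45 0 0 0;0 0 -.5 0 0 0'; python3 -c "
from h import *
print(ee(),to([432,380,210],.6),get_obs()['joint_pos'].round(2))"
```

```text
time_s: 47.82
ee_pos: [586.2, 34.3, -6.1]
orientation: [0.138, -3.132, -0.005]
ft_force: [0.4, 0.6, -0.4]
gripper_width: 27.9
gripper_force: 30.0
[586.45357698  34.17074262  30.3562773 ]
time_s: 48.2
ee_pos: [586.5, 34.1, -5.3]
orientation: [0.139, -3.133, -0.005]
ft_force: [0.3, -0.0, 0.2]
gripper_width: 50.5
gripper_force: 0.0
time_s: 48.82
ee_pos: [588.5, 33.5, 197.0]
orientation: [0.139, -3.136, -0.005]
ft_force: [-0.6, -0.4, -0.5]
gripper_width: 50.6
gripper_force: 0.0
[588.57240461  33.35559371 233.45082797] [ 3.129e-01  8.977e-01  6.240e-02  5.000e-04 -1.300e-03  3.373e-01] [-0.03  0.11  1.52  0.    1.52 -1.69]
```

```bash
python3 -m handwheel '.313 .898 .05 0 0 .337;.313 .898 .05 0 0 .337;.313 .898 .05 0 0 .337;.313 .898 .05 0 0 .337;.313 .898 .05 0 0 .337;.313 .898 .05 0 0 .337;.313 .898 .05 0 0 .337;.313 .898 .05 0 0 .337;.313 .898 .05 0 0 .337;.313 .898 .05 0 0 .337'; python3 - <<'E'
from h import *
w=shot("wrist");print(ee(),get_obs()["joint_pos"].round(2));q=proj(w,[430,389,26]).astype(int);print(q);blocks(w)
g=cv2.cvtColor(w["img"],cv2.COLOR_RGB2GRAY)
for r in range(max(q[1]-54,0),q[1]+54,6): print(r,g[r,q[0]-66:q[0]+67:6].tolist())
E
```

```text
time_s: 50.08
ee_pos: [431.3, 379.1, 176.0]
orientation: [-1.463, -2.772, 0.001]
ft_force: [-0.1, 0.1, -0.7]
gripper_width: 50.9
gripper_force: 0.0
[431.61848537 379.0779268  212.64669798] [0.63 0.08 1.59 0.01 1.48 0.03]
[277 180]
block 557.9 144.8 size 71 30 az 0.603 px [224 382] [279 401]
block 557.8 417.5 size 40 39 az 0.601 px [372 208] [409 242]
block 431.7 398.0 size 26 52 az -0.97 px [271 149] [297 199]
126 [102, 100, 103, 105, 106, 107, 103, 104, 100, 108, 102, 107, 103, 104, 99, 104, 102, 100, 106, 98, 106, 104, 102]
132 [102, 101, 103, 147, 104, 97, 104, 107, 105, 110, 109, 107, 136, 140, 115, 107, 141, 103, 99, 107, 104, 99, 148]
138 [101, 102, 102, 97, 101, 103, 106, 101, 107, 104, 97, 102, 98, 104, 106, 99, 100, 106, 104, 107, 107, 104, 107]
144 [106, 155, 155, 145, 158, 100, 102, 99, 98, 154, 138, 97, 89, 89, 92, 156, 154, 100, 99, 104, 101, 101, 150]
150 [154, 153, 152, 160, 152, 155, 155, 165, 154, 164, 207, 215, 223, 220, 179, 154, 151, 151, 152, 145, 153, 152, 153]
156 [157, 152, 153, 146, 162, 157, 153, 160, 149, 155, 200, 81, 223, 86, 221, 160, 156, 147, 148, 155,
[... 755 characters left out ...]
 156, 160, 157, 156, 155, 167, 156, 126, 223, 223, 226, 224, 161, 152, 149, 161, 154, 159, 152, 156]
204 [157, 160, 157, 162, 157, 155, 155, 162, 158, 155, 161, 156, 164, 157, 150, 152, 157, 160, 158, 165, 155, 159, 167]
210 [165, 158, 163, 161, 155, 162, 162, 157, 164, 166, 160, 155, 152, 154, 158, 162, 152, 155, 159, 158, 159, 149, 155]
216 [158, 160, 163, 159, 160, 153, 157, 158, 167, 160, 154, 155, 157, 163, 157, 155, 154, 144, 156, 163, 157, 160, 157]
222 [160, 155, 159, 158, 155, 160, 159, 159, 165, 154, 165, 157, 154, 148, 159, 154, 162, 149, 162, 145, 154, 158, 153]
228 [158, 163, 155, 155, 162, 160, 159, 161, 158, 157, 156, 153, 153, 148, 155, 155, 150, 156, 152, 150, 156, 157, 153]
```

Block B is at (431.7,398), az -0.97, already aligned with the tool.

```bash
python3 -c "
from h import *
print(to([431.7,398,23],-.97+np.pi/2))"
```

```text
[ 0.0361  0.0286  0.4742 -0.0012 -0.0019 -0.0005]
```

```bash
python3 -m handwheel '.036 .0286 .1 0 0 0;.036 .0286 .2 0 0 0;.036 .0286 .32 0 0 0;.036 .0286 .42 0 0 0;.036 .0286 .473 0 0 0;.036 .0286 .473 0 0 0;.036 .0286 .473 0 0 0'; python3 -m handwheel '0 0 0 0 0 0;0 0 0 0 0 0;0 0 0 0 0 0;0 0 0 0 0 0;0 0 0 0 0 0' 0;python3 -m handwheel '0 0 -.12 0 0 0;0 0 -.24 0 0 0;0 0 -.36 0 0 0;0 0 -.36 0 0 0'; python3 -c "
from h import *
print(ee(),to([579.9,113.9,170],1.66),get_obs()['joint_pos'].round(2))"
```

```text
time_s: 51.0
ee_pos: [431.7, 399.2, -11.7]
orientation: [-1.462, -2.773, -0.001]
ft_force: [0.7, 0.2, -0.3]
gripper_width: 51.3
gripper_force: 0.0
time_s: 51.62
ee_pos: [431.1, 399.4, -12.3]
orientation: [-1.461, -2.773, -0.001]
ft_force: [-0.6, -0.9, 4.9]
gripper_width: 28.0
gripper_force: 29.9
time_s: 52.12
ee_pos: [434.3, 400.8, 136.2]
orientation: [-1.463, -2.776, -0.012]
ft_force: [0.4, 1.2, -1.5]
gripper_width: 27.9
gripper_force: 29.9
[434.27561173 400.49186895 172.74795958] [-0.7968 -0.1049  0.0009  0.0026 -0.0011 -0.3371] [0.65 0.14 1.6  0.01 1.4  0.05]
```

```bash
python3 -m handwheel '-.797 -.105 0 0 0 -.337;-.797 -.105 0 0 0 -.337;-.797 -.105 0 0 0 -.337;-.797 -.105 0 0 0 -.337;-.797 -.105 0 0 0 -.337;-.797 -.105 0 0 0 -.337;-.797 -.105 0 0 0 -.337;-.797 -.105 0 0 0 -.337;-.797 -.105 0 0 0 -.337;-.797 -.105 0 0 0 -.337'; python3 - <<'E'
from h import *
print(ee(),to([579.9,113.9,29.5],1.66),get_obs()['joint_pos'].round(2))
E
```

```text
time_s: 53.38
ee_pos: [576.9, 113.1, 129.2]
orientation: [0.14, -3.132, -0.006]
ft_force: [-0.8, -0.2, -0.9]
gripper_width: 27.8
gripper_force: 29.9
[577.15130723 112.9354251  165.65971508] [-9.200e-03  5.000e-04  3.404e-01  1.200e-03 -2.000e-03  1.000e-04] [ 0.1   0.15  1.6   0.    1.4  -1.56]
```

```bash
python3 -m handwheel '-.006 0 .12 0 0 0;-.006 0 .24 0 0 0;-.006 0 .3 0 0 0;-.006 0 .34 0 0 0;-.006 0 .34 0 0 0';python3 -c "
from h import *
print(ee())"; python3 -m handwheel '0 0 0 0 0 0;0 0 0 0 0 0;0 0 0 0 0 0' .55; python3 -m handwheel '0 0 -.12 0 0 0;0 0 -.24 0 0 0;0 .1 -.36 0 0 0;0 .18 -.48 0 0 0;0 .18 -.56 0 0 0;0 .18 -.56 0 0 0'; python3 - <<'E'
from h import *
print(ee(),get_obs()['joint_pos'].round(2))
w=shot("wrist");s=shot("side")
x=np.zeros((420,800,3),np.uint8);x[:,:560]=crop(w,0,0,560,420,1);y=crop(s,200,130,340,290,1.7);x[:y.shape[0],560:560+y.shape[1]]=y;cv2.imwrite("pics/in.png",x)
E
```

```text
time_s: 54.0
ee_pos: [579.0, 113.2, -6.8]
orientation: [0.14, -3.132, -0.005]
ft_force: [0.3, -0.4, -1.5]
gripper_width: 28.0
gripper_force: 30.0
[579.19468305 113.06676091  29.66492061]
time_s: 54.38
ee_pos: [579.3, 112.8, -6.2]
orientation: [0.139, -3.133, -0.006]
ft_force: [-0.2, -0.6, 0.5]
gripper_width: 49.9
gripper_force: 0.0
time_s: 55.12
ee_pos: [575.8, 184.6, 221.7]
orientation: [-0.141, 3.138, 0.007]
ft_force: [-0.6, -0.7, -0.7]
gripper_width: 51.3
gripper_force: 0.0
[575.82962068 184.41175761 258.14969904] [ 0.22  0.13  1.45  0.    1.56 -1.44]
```

View pics/in.png

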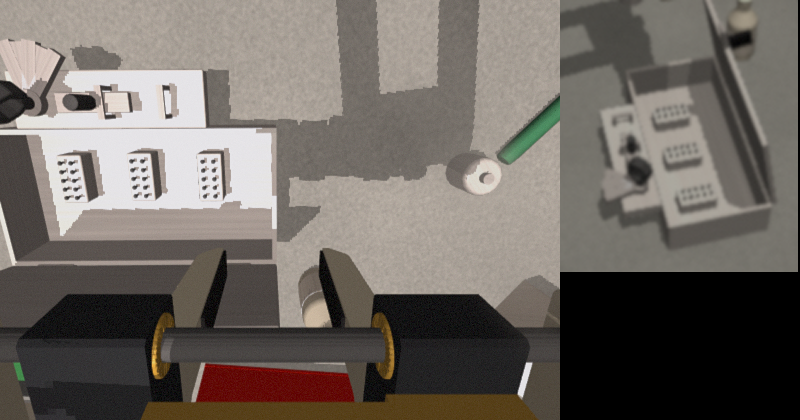

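All three blocks lie flat in the case, burs up, at wrist pixels (72,178), (142,176) and (210,176). The lid stands open. Now I'll regrip the fin and shut the lid.

```bash
python3 -c "
from h import *
print(to([699.3,110.6,290],1.66))"
```

```text
[-2.952e-01 -2.088e-01 -9.370e-02  1.200e-03 -2.000e-03 -2.000e-04]
```

```bash
python3 -m handwheel '0 0 -.09 0 0 0;-.15 -.1 -.09 0 0 0;-.295 -.209 -.09 0 0 0;-.295 -.209 -.09 0 0 0;-.295 -.209 -.09 0 0 0;-.295 -.209 -.09 0 0 0'; python3 -c "
from h import *
print(ee(),to([699.3,110.6,189.5],1.66))"
```

```text
time_s: 55.98
ee_pos: [698.0, 111.1, 251.0]
orientation: [0.139, -3.13, -0.006]
ft_force: [-1.0, 0.3, 0.4]
gripper_width: 51.2
gripper_force: 0.0
[698.35193753 110.95755896 287.54018489] [-4.400e-03 -2.100e-03  2.451e-01  1.300e-03 -2.700e-03 -1.000e-04]
```

```bash
python3 -m handwheel '-.002 -.001 .12 0 0 0;-.002 -.001 .2 0 0 0;-.002 -.001 .244 0 0 0;-.002 -.001 .244 0 0 0'; python3 -m handwheel '0 0 0 0 0 0;0 0 0 0 0 0;0 0 0 0 0 0;0 0 0 0 0 0;0 0 0 0 0 0;0 0 0 0 0 0' 0;  python3 -m handwheel '.0386 0 -.0055 0 0 0;.0775 0 -.0062 0 0 0;.1163 0 -.002 0 0 0;.1542 0 .0069 0 0 0;.1907 0 .0206 0 0 0;.1907 0 .0206 0 0 0'
```

```text
time_s: 56.48
ee_pos: [697.9, 111.3, 153.7]
orientation: [0.14, -3.13, -0.005]
ft_force: [-0.2, -0.0, -0.1]
gripper_width: 51.3
gripper_force: 0.0
time_s: 57.22
ee_pos: [699.4, 110.7, 155.0]
orientation: [0.139, -3.132, -0.005]
ft_force: [-0.0, 0.1, 1.3]
gripper_width: 9.7
gripper_force: 30.0
time_s: 57.98
ee_pos: [622.8, 103.4, 147.3]
orientation: [0.139, -3.132, -0.004]
ft_force: [-1.5, -3.7, 1.5]
gripper_width: 9.7
gripper_force: 30.0
```

```bash
python3 -m handwheel '.0345 0 .018 0 0 0;.0665 0 .0402 0 0 0;.0954 0 .0663 0 0 0;.1209 0 .0957 0 0 0;.1425 0 .1281 0 0 0;.16 0 .163 0 0 0;.1729 0 .1997 0 0 0;.1729 0 .204 0 0 0;.1729 0 .204 0 0 0'
```

```text
time_s: 59.1
ee_pos: [556.8, 97.2, 70.3]
orientation: [0.139, -3.137, -0.003]
ft_force: [-5.6, -6.4, 23.9]
gripper_width: 9.9
gripper_force: 30.0
```

The lid meets 24 N about 5 mm early. I'll release and press on the fin's top with shut fingers, which closes the lid and also measures it.

```bash
python3 -m handwheel '0 0 0 0 0 0;0 0 0 0 0 0;0 0 0 0 0 0;0 0 -.08 0 0 0;0 0 -.16 0 0 0;0 0 -.16 0 0 0' .5;  python3 -m handwheel '0 0 0 0 0 0;0 0 0 0 0 0;0 0 0 0 0 0;0 0 0 0 0 0;0 0 0 0 0 0' 0; python3 -c "
from h import *
print(ee(),to([553,96.5,136],1.66))"
```

```text
time_s: 59.85
ee_pos: [556.3, 98.3, 132.8]
orientation: [0.14, -3.137, -0.006]
ft_force: [-0.2, -0.4, 0.1]
gripper_width: 46.6
gripper_force: 0.0
time_s: 60.48
ee_pos: [554.1, 97.9, 129.7]
orientation: [0.139, -3.132, -0.005]
ft_force: [0.3, -0.1, 0.6]
gripper_width: 2.3
gripper_force: 0.0
[554.38444814  97.82419633 166.21405628] [ 0.0033 -0.0033  0.0755  0.0012 -0.0021 -0.0001]
```

```bash
python3 -m handwheel '.003 -.003 .06 0 0 0;.003 -.003 .07 0 0 0;.003 -.003 .07 0 0 0'; python3 -m handwheel '0 0 .006 0 0 0;0 0 .01 0 0 0;0 0 .01 0 0 0';  python3 -m handwheel '0 0 .005 0 0 0;0 0 .01 0 0 0;0 0 .01 0 0 0'
```

```text
time_s: 60.85
ee_pos: [552.7, 96.7, 101.9]
orientation: [0.139, -3.131, -0.005]
ft_force: [-0.9, -0.7, 0.7]
gripper_width: 0.8
gripper_force: 0.0
time_s: 61.22
ee_pos: [553.0, 96.8, 98.1]
orientation: [0.139, -3.132, -0.005]
ft_force: [-0.4, -0.1, -0.4]
gripper_width: 0.6
gripper_force: 0.0
time_s: 61.6
ee_pos: [553.1, 96.8, 95.2]
orientation: [0.139, -3.133, -0.005]
ft_force: [-5.8, -0.0, 8.9]
gripper_width: 0.6
gripper_force: 4.7
```

```bash
python3 -m handwheel '0 0 .006 0 0 0;0 0 .006 0 0 0;0 0 .006 0 0 0'; python3 -m handwheel '0 0 -.1 0 0 0;0 0 -.2 0 0 0;0 0 -.2 0 0 0' .5; python3 -c "
from h import *
print(ee(),to([506.1,8.3,195],.09), get_obs()['joint_pos'].round(2))"
```

```text
time_s: 61.98
ee_pos: [553.3, 96.8, 94.9]
orientation: [0.14, -3.133, -0.005]
ft_force: [-12.9, -1.7, 25.5]
gripper_width: 0.3
gripper_force: 12.5
time_s: 62.35
ee_pos: [556.1, 96.7, 175.9]
orientation: [-0.139, 3.137, 0.006]
ft_force: [0.7, -0.5, 0.6]
gripper_width: 26.1
gripper_force: 0.0
[556.04070907  96.59489985 212.43947175] [ 0.144  -0.2089  0.0426  0.0012 -0.0006  0.4996] [ 0.08  0.05  1.62  0.    1.47 -1.58]
```

```bash
python3 -m handwheel '.144 -.209 .04 0 0 .5;.144 -.209 .04 0 0 .5;.144 -.209 .04 0 0 .5;.144 -.209 .04 0 0 .5;.144 -.209 .04 0 0 .5;.144 -.209 .04 0 0 .5;.144 -.209 .04 0 0 .5;.144 -.209 .04 0 0 .5;.144 -.209 .04 0 0 .5;.144 -.209 .04 0 0 .5' .5; python3 - <<'E'
from h import *
w=shot("wrist");g=cv2.cvtColor(w["img"],cv2.COLOR_RGB2GRAY);q=proj(w,[505.8,8.5,115]).astype(int);print(ee(),q)
for r in range(q[1]-22,q[1]+18,4): print(r,g[r,q[0]-20:q[0]+21:2].tolist())
print(to([505.8,8.5,110],.09))
E
```

```text
time_s: 63.6
ee_pos: [502.7, 8.2, 154.4]
orientation: [-2.114, -2.312, 0.005]
ft_force: [0.6, 0.1, 1.0]
gripper_width: 46.7
gripper_force: 0.0
[503.10381228   8.09848586 191.12077638] [277 225]
203 [207, 199, 197, 197, 189, 183, 115, 118, 121, 121, 115, 116, 123, 195, 200, 197, 197, 198, 138, 142, 207]
207 [207, 206, 204, 207, 144, 124, 124, 114, 42, 24, 19, 22, 46, 126, 201, 182, 207, 208, 208, 207, 206]
211 [208, 206, 207, 209, 146, 126, 63, 21, 22, 31, 19, 28, 22, 23, 158, 181, 206, 209, 206, 207, 206]
215 [204, 208, 208, 205, 136, 197, 39, 19, 24, 24, 24, 19, 17, 31, 72, 174, 201, 208, 204, 208, 209]
219 [206, 206, 207, 206, 137, 194, 29, 36, 63, 76, 83, 77, 68, 29, 40, 168, 202, 207, 208, 206, 208]
223 [203, 204, 202, 203, 205, 187, 62, 82, 90, 88, 87, 90, 87, 83, 56, 167, 203, 204, 205, 204, 206]
227 [207, 207, 207, 206, 202, 185, 70, 83, 84, 85, 86, 88, 87, 82, 77, 174, 200, 206, 207, 205, 209]
231 [204, 206, 205, 204, 202, 185, 159, 82, 79, 79, 86, 80, 78, 88, 193, 173, 207, 208, 205, 208, 205]
235 [204, 207, 144, 139, 134, 179, 197, 192, 197, 198, 171, 192, 197, 198, 197, 171, 201, 207, 209, 207, 210]
239 [150, 142, 139, 140, 130, 175, 195, 188, 195, 193, 191, 197, 194, 199, 200, 171, 206, 206, 207, 208, 208]
[-4.000e-04  8.300e-03  2.027e-01 -2.400e-03 -1.300e-03  2.000e-04]
```

Knob top centred at (277,226), as expected.

```bash
python3 -m handwheel '0 .006 .1 0 0 0;0 .006 .2 0 0 0;0 .006 .202 0 0 0;0 .006 .202 0 0 0'; python3 -m handwheel '0 0 0 0 0 0;0 0 0 0 0 0;0 0 0 0 0 0;0 0 0 0 0 0;0 0 0 0 0 0' 0; python3 -m handwheel '.03 0 0 0 0 0;.06 0 0 0 0 0;.08 0 0 0 0 0;.09 0 0 0 0 0;.09 0 0 0 0 0;.09 0 0 0 0 0'
```

```text
time_s: 64.15
ee_pos: [505.8, 8.6, 75.9]
orientation: [-2.115, -2.314, 0.002]
ft_force: [0.5, -0.1, 0.8]
gripper_width: 46.3
gripper_force: 0.0
time_s: 64.78
ee_pos: [505.5, 8.6, 75.1]
orientation: [-2.116, -2.313, 0.003]
ft_force: [-0.3, 0.1, 2.8]
gripper_width: 13.6
gripper_force: 30.0
time_s: 65.53
ee_pos: [502.2, 43.7, 75.1]
orientation: [-2.117, -2.314, 0.005]
ft_force: [-0.8, -6.2, 4.9]
gripper_width: 13.3
gripper_force: 30.0
```

```bash
python3 -m handwheel '0 0 0 0 0 0;0 0 0 0 0 0;0 0 0 0 0 0;0 0 -.12 0 0 0;0 0 -.24 0 0 0;0 0 -.3 0 0 0;0 0 -.3 0 0 0' .5; python3 - <<'E'
from h import *
w=shot("wrist");g=cv2.cvtColor(w["img"],cv2.COLOR_RGB2GRAY);q=proj(w,[503,43,115]).astype(int);print(q)
for r in range(q[1]-16,q[1]+14,3): print(r,g[r,q[0]-14:q[0]+15:2].tolist())
# bar on its rest vs the first scene picture
a=cv2.imread("pics/scene0.png",0)[148:166,245:320].astype(int);b=cv2.cvtColor(shot("scene")["img"],cv2.COLOR_RGB2GRAY)[148:166,245:320].astype(int)
print("bar patch mean diff",abs(a-b).mean(1).round())
E
```

```text
time_s: 66.4
ee_pos: [504.4, 44.3, 197.2]
orientation: [-2.118, -2.315, -0.002]
ft_force: [0.5, 0.9, -0.2]
gripper_width: 46.4
gripper_force: 0.0
[270 209]
193 [202, 202, 203, 118, 117, 115, 110, 69, 91, 112, 133, 200, 154, 204, 200]
196 [203, 204, 177, 128, 85, 26, 18, 22, 28, 15, 75, 200, 159, 203, 202]
199 [204, 201, 148, 141, 31, 30, 27, 27, 18, 35, 17, 190, 160, 204, 201]
202 [200, 205, 141, 193, 19, 21, 38, 50, 31, 26, 24, 128, 159, 203, 203]
205 [202, 204, 142, 150, 52, 80, 86, 85, 84, 82, 48, 110, 158, 204, 204]
208 [198, 202, 145, 93, 77, 84, 86, 86, 87, 86, 82, 96, 159, 207, 202]
211 [137, 140, 135, 162, 76, 80, 86, 84, 81, 83, 75, 160, 122, 144, 151]
214 [133, 141, 137, 190, 146, 77, 80, 80, 79, 77, 143, 201, 128, 136, 137]
217 [77, 55, 167, 184, 193, 189, 192, 167, 192, 192, 196, 200, 151, 70, 49]
220 [61, 54, 153, 116, 155, 180, 187, 177, 115, 109, 116, 128, 153, 90, 55]
bar patch mean diff [11. 11. 11. 11. 11. 15. 19.  7.  5. 10. 15.  8.  7.  7.  7.  7.  7.  7.]
```

The knob is centred at its shut position and the bar is on its rest. Handing in.

```bash
python3 -c "
from plant import *
print(hand_in())"
```

```text
the job is handed in; nothing more can be done
None
```

I handed the job in at about 66 s: eye turned to its stop, bar back on its rest, all three blocks flat in the case burs up, lid shut and bolt home by my measurements, though the hand-in gave no verdict.

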